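Clear the seasonings off the hob into their seats

TASK

The hob is needed, so clear the four seasonings off it into the wooden seats on the worktop: the pepper mill into the larger round seat, the salt shaker into the smaller round one, and the two square spice jars into the two square seats, one in each (either way round). Each must stand upright, flat on the floor of its seat. Knock nothing over, and leave the kitchen timer and the small dish where they are.

Things in the scene. Friction and masses are not known exactly. Their poses are not given: they have to be found in the camera images.
- mill_center (a point): turned wooden pepper mill, 58 mm in diameter at the foot, 145 mm tall; its rounded head, 50 mm wide, spans 105 to 134 mm above the foot and does not turn, then a steel knob 12 mm wide. 0.13 to 0.25 kg. Upright on the hob (not the mill far back), a black glass plate whose top is 6 mm above the worktop (z = 0). This point: on its axis, half-way up (72.5 mm above its foot); z up.
- shaker_center (a point): round salt shaker of clear glass with a domed metal top, 44 mm in diameter, 90 mm tall; glass body up to about 68 mm above its foot, above it the top, 34 mm in diameter. Stands upright on the hob, 0.07 to 0.14 kg. This point: on its axis, half-way up (45 mm above its foot); z up.
- jar_a_center (a point): square clear-glass spice jar, 46 x 46 mm, 96 mm tall, nearly full of light-brown spice; body straight up to about 80 mm above its foot, then a tight round grey metal cap 40 mm wide. Upright on the hob, 0.09 to 0.25 kg. This point: on its axis, half-way up (48 mm above its foot); z up, x and y square to its sides (a quarter turn looks the same). Fits either square seat.
- jar_b_center (a point): square clear-glass spice jar, 46 x 46 mm, 96 mm tall, nearly empty, a little grey-green spice in it; body straight up to about 80 mm above its foot, then a tight round grey metal cap 40 mm wide. Upright on the hob, 0.09 to 0.25 kg. This point: on its axis, half-way up (48 mm above its foot); z up, x and y square to its sides (a quarter turn looks the same). Fits either square seat.
- seat_large_floor (a point): the larger round wooden seat, 90 mm in outer diameter, 14 mm high, fixed to the worktop, open on top: round recess 76 mm in diameter, its floor 10 mm below the rim and 4 mm above the worktop. For the pepper mill. This point: centre of the recess floor; z up.
- seat_small_floor (a point): the smaller round wooden seat, 74 mm in outer diameter, 14 mm high, fixed to the worktop, open on top: round recess 60 mm in diameter, its floor 10 mm below the rim and 4 mm above the worktop. For the salt shaker. This point: centre of the recess floor; z up.
- seat_square_a_floor (a point): one of two equal square wooden seats, 76 x 76 mm, 14 mm high, fixed to the worktop, open on top: square recess 62 x 62 mm inside 7 mm walls, its floor 10 mm below the rim and 4 mm above the worktop. For one spice jar. This point: centre of the recess floor; z up, x and y square to its walls.
- seat_square_b_floor (a point): one of two equal square wooden seats, 76 x 76 mm, 14 mm high, fixed to the worktop, open on top: square recess 62 x 62 mm inside 7 mm walls, its floor 10 mm below the rim and 4 mm above the worktop. For one spice jar. This point: centre of the recess floor; z up, x and y square to its walls.
- timer_center (a point): bystander: white round kitchen timer, 58 mm in diameter, 42 mm tall, loose on the worktop among the seats; stays where it is. This point: its centre, half-way up.
- dish_center (a point): bystander: small empty off-white round dish, 66 mm in diameter at the rim, 34 mm tall, loose on the worktop among the seats; stays where it is. This point: its centre, half-way up.

How it is judged:
At the end, for the whole second after the job is handed in: Mill in the larger round seat, shaker in the smaller, one jar in each square seat: each released, at rest, upright within 0.1 rad, within 15 mm of its seat's middle, down on the recess floor (within 3 mm). Timer and small dish within 20 mm of where they were (horizontal distance between mill_center and seat_large_floor below 0.015 m and z of mill_center in the frame of seat_large_floor below 0.0755 m and horizontal distance between shaker_center and seat_small_floor below 0.015 m and z of shaker_center in the frame of seat_small_floor below 0.048 m and (((horizontal distance between jar_a_center and seat_square_a_floor below 0.015 m and z of jar_a_center in the frame of seat_square_a_floor below 0.051 m) and (horizontal distance between jar_b_center and seat_square_b_floor below 0.015 m and z of jar_b_center in the frame of seat_square_b_floor below 0.051 m)) or ((horizontal distance between jar_a_center and seat_square_b_floor below 0.015 m and z of jar_a_center in the frame of seat_square_b_floor below 0.051 m) and (horizontal distance between jar_b_center and seat_square_a_floor below 0.015 m and z of jar_b_center in the frame of seat_square_a_floor below 0.051 m))) and angle between each of mill_center, shaker_center, jar_a_center, jar_b_center's own z axis and vertical below 0.1 rad and linear speed of each of mill, shaker, jar_a, jar_b below 0.02 m/s and distance of each of timer_center, dish_center from where it was at the start of the episode below 0.02 m); the robot touches nothing.
It fails at once if a seasoning is tipped over (angle between any of mill_center, shaker_center, jar_a_center, jar_b_center's own z axis and vertical above 0.7 rad).
It fails at once if the timer or the small dish is pushed away (20 mm) or tipped over (distance of any of timer_center, dish_center from where it was at the start of the episode above 0.02 m or angle between any of timer_center, dish_center's own z axis and vertical above 0.5 rad).
It also fails if it takes over 128 s, if anything falls off the work surface, if the arm or the gripper's body presses on something with over 40 N, if the wrist force passes 120 N, or if a joint passes its speed limit or range.

ROBOT

A 6-joint arm with a two-finger parallel gripper is mounted at the origin on a cart in front of the work surface, level with it; the furniture and walls round the work are solid. World frame = base frame: x ahead of the robot, y to its left, z up, the work surface at z = 0. Lengths are in m, angles in rad, forces in N, time in s.
With the tool pointing down it reaches from about 0.325 to 0.9 m from the base axis. Payload 6.1 kg.
Tool frame: the origin (TCP) lies midway between the tips of the shut fingers; the grasp point (between the pads) lies 19 mm behind it; x points along the fingers, z is the direction in which the jaws open and shut, and the axes are right-handed (so a half turn about x gives the same grasp; the last joint's range is limited). The gripper opens to 87 mm and grips with 3 to 60 N. Pads are 19 mm wide; open, the fingers measure 117 mm over their backs; the gripper's body (75 mm by 190 mm) begins 51 mm behind the grasp point.
Start: joints at [-1.436, 0.22, 1.526, -0, 1.395, -0.126], TCP at [0.161, -0.604, 0.223] pointing down, gripper open.
Joint ranges: [-2.98, 2.98], [-0.91, 2.08], [0.09, 2.57], [-1.24, 4.39], [0.2, 2.65], [-2.68, 2.68]. Speed limits (rad/s): [2.57, 2.57, 3.01, 3.14, 3.14, 3.14].

INTERFACE

Orientations are given as a 3x3 rotation matrix whose columns are the frame's x, y, z axes.
In Python, from rig import bot gives the robot as it stands.
- The arm moves only by the tool move_arm, never from a script. Its argument "motion" is a list of rows, each a list of 7 numbers: the shift along the tool's x, y, z in units of 50 cm (1.0 is 50 cm), then the turn, a rotation vector about the tool's x, y, z in units of pi rad (1.0 is pi rad), then the finger opening in mm, from 0 to 87. In form: [[tx, ty, tz, rx, ry, rz, jaw], ...]. A call has 1 to 20 rows; each row is the pose to reach, as a shift and turn from the pose measured when the call began, along the tool's axes at that moment, turning the shorter way round; what a row does not reach only later rows make up. A row lasts 1/8 s, in which the tool goes at most 62.5 mm and 10.7 degrees, less where a joint would pass 70% of its speed; a pose out of reach is approached as far as the arm can. A call with a number of a shift or a turn outside -1 to 1 is refused whole. A call with a gripper value outside its range is refused whole. The fingers move at their own pace and stop on an object; the grip force is fixed at half the most. Time passes only in rows, so rows that repeat a pose let the fingers close. It gives the time, the measured TCP pose, the force and the opening at its end, in the units of the state.
- bot.observe(): the state, without advancing time (a new reading comes with each control period).
- bot.get_image(name): name is "scene" or "top" or "wrist"; returns a dict with "img" (480x640x3 uint8, red, green, blue), "range_z" (480x640 float32, m along the optical axis (not along the pixel's ray), 0 where there is no reading), "vertical_fov" (degrees; the focal length in pixels is half the picture's height over the tangent of half this angle, whatever the lens; pixels are square), "cx", "cy" (the principal point, pixels), "R" (3x3) and "t" (3): a world point X has camera coordinates R X + t; the wrist camera has in their place "hand_eye" (4x4, takes a point from camera to tool coordinates, whose origin is the TCP and whose axes are the tool frame's). Camera axes: x right, y down, z forward; pixel columns grow to the right and rows downward; lengths in m; the calibration is good to about 2 mm. A picture is of the moment at which its call begins: read the wrist's pose just before it.
- bot.job_done(): hands the job in, once; it reports no verdict.
The state is a dict: "time": time; "joints": joint angles; "joint_velocities": joint speeds; "joint_efforts": joint torques, N m; "eef_pos": TCP position; "ee_rot": TCP orientation; "force": force on the tool from outside, world axes, zero at the start; "ft_torque": the same for the moment, N m; "grip_width": finger opening in m.
Only numpy, scipy, OpenCV 4.12 (cv2) and the standard library are available. Lean on these libraries where they do the work, as an engineer would, in place of code of your own. Each camera call takes 0.05 s, during which the arm holds its last target.

## Working session

There is one attempt and no reset: what is moved stays moved. The work goes in short steps, Python scripts to look and compute and a tool call to move; the robot and the scene stay as the last step left them, time stands still between calls to the robot, and variables do not carry over. Pictures are saved under pics/ and viewed, and the job is handed in when it is done.

Besides the shell and the picture viewer there is one more tool, called after ">>>" in YAML: its name, and indented under it one key for each argument. move_arm: Moves the arm, as the interface text tells. Shifts and turns lie within -1 to 1; 1 stands for 50 cm of shift or pi rad of turn. Its arguments: {"type":"object","properties":{"motion":{"type":"array"}},"required":["motion"]}

```bash
ls; mkdir -p pics; python3 - <<'E'
from rig import bot
import cv2
o=bot.observe(); print({k:o[k] for k in('time','eef_pos','ee_rot','grip_width','force')})
for n in("scene","top","wrist"):
    d=bot.get_image(n); cv2.imwrite(f"pics/{n}0.png",d["img"][:,:,::-1])
    print(n,{k:d[k] for k in d if k not in("img","range_z")}, d["range_z"].min(), d["range_z"].max(), (d["range_z"]==0).mean())
E
```

```text
pics
{'time': 0.0, 'eef_pos': array([ 0.16105841, -0.60326267,  0.22143661]), 'ee_rot': array([[-2.66347005e-04,  9.66187068e-01,  2.57841965e-01],
       [ 1.89790489e-03,  2.57841998e-01, -9.66185232e-01],
       [-9.99998164e-01,  2.32018983e-04, -1.90240660e-03]]), 'grip_width': 0.08684984811765616, 'force': array([0.51814879, 0.60295653, 0.65820437])}
scene {'vertical_fov': 56.1686357918044, 'cx': 322.8527475179885, 'cy': 240.02256351713393, 'R': array([[-0.74528839, -0.66649468,  0.01816746],
       [-0.29049504,  0.30007061, -0.90860897],
       [ 0.60013153, -0.68245327, -0.41725254]]), 't': array([0.51307003, 0.1793269 , 0.66404963])} 0.0 2.6009293 0.003779296875
top {'vertical_fov': 43.532457572696785, 'cx': 319.3701035578326, 'cy': 253.18381534366907, 'R': array([[ 1.93080815e-02, -9.99804155e-01,  4.34158490e-03],
       [-9.77880680e-01, -1.97889032e-02, -2.08225298e-01],
       [ 2.08270434e-01, -2.25120968e-04, -9.78071253e-01]]), 't': array([0.13566849, 0.55369462, 1.18322432])} 0.0 2.1566715 0.004036458333333334
wrist {'vertical_fov': 65.19902911702769, 'cx': 317.08048053683774, 'cy': 241.9576193238563, 'hand_eye': array([[-8.88751751e-04, -2.80188304e-01,  9.59944647e-01,
        -1.62550653e-01],
       [-1.02726164e-03, -9.59944263e-01, -2.80189143e-01,
         7.66650590e-02],
       [ 9.99999077e-01, -1.23513290e-03,  5.65325448e-04,
        -4.54447585e-04],
       [ 0.00000000e+00,  0.00000000e+00,  0.00000000e+00,
         1.00000000e+00]])} 0.0 1.5508049 0.00412109375
```

View pics/scene0.png

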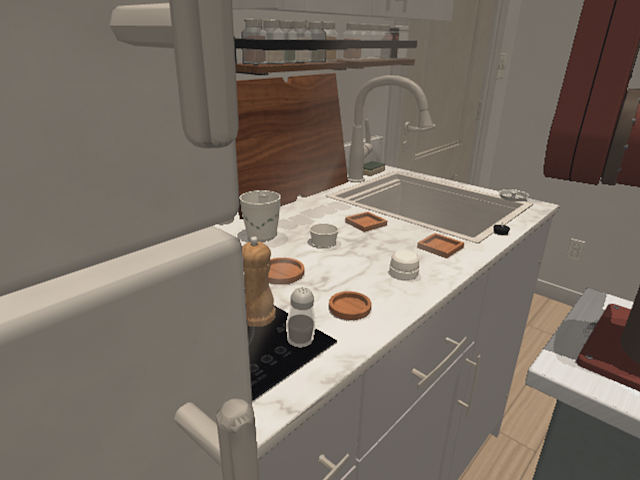

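View pics/top0.png

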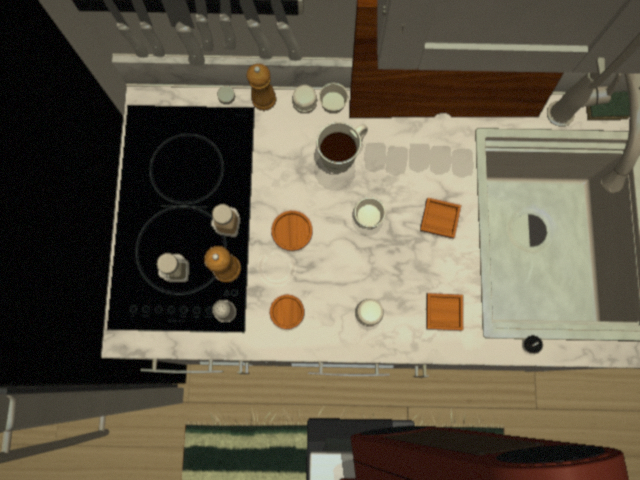

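View pics/wrist0.png

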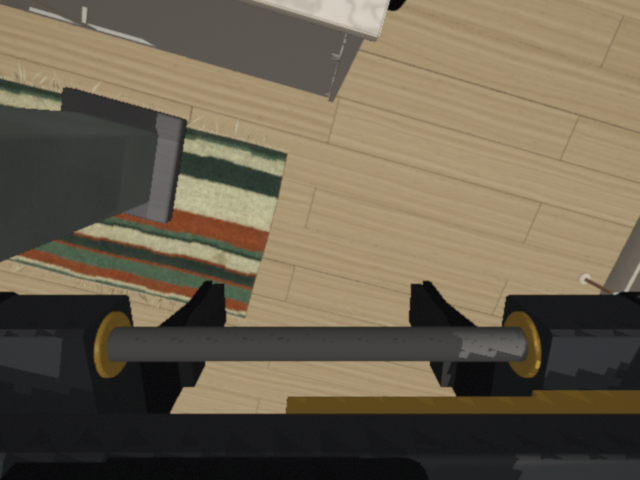

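```bash
cat > h.py <<'E'
import numpy as np, cv2
from rig import bot
def cam(n):
    o=bot.observe(); d=bot.get_image(n)
    f=240/np.tan(np.radians(d["vertical_fov"])/2)
    if n=="wrist":
        T=np.eye(4);T[:3,:3]=o["ee_rot"];T[:3,3]=o["eef_pos"]
        M=T@np.asarray(d["hand_eye"]); Rw=M[:3,:3]; C=M[:3,3]
    else:
        Rw=np.asarray(d["R"]).T; C=-Rw@np.asarray(d["t"])
    return dict(img=d["img"],rz=d["range_z"],f=f,cx=d["cx"],cy=d["cy"],R=Rw,C=C)
def ray(c,u,v): 
    return c["R"]@np.array([(u-c["cx"])/c["f"],(v-c["cy"])/c["f"],1.])
def plane(c,u,v,z):
    r=ray(c,u,v); return c["C"]+r*(z-c["C"][2])/r[2]
def depthpt(c,u,v): return c["C"]+ray(c,u,v)*c["rz"][int(v),int(u)]
def proj(c,X):
    p=c["R"].T@(np.asarray(X)-c["C"]); return c["cx"]+c["f"]*p[0]/p[2], c["cy"]+c["f"]*p[1]/p[2]
def tri(c1,p1,c2,p2):
    r1=ray(c1,*p1);r2=ray(c2,*p2);r1/=np.linalg.norm(r1);r2/=np.linalg.norm(r2)
    s=np.linalg.lstsq(np.stack([r1,-r2],1),c2["C"]-c1["C"],rcond=None)[0]
    a=c1["C"]+s[0]*r1;b=c2["C"]+s[1]*r2
    return (a+b)/2,np.linalg.norm(a-b)
E
python3 - <<'E'
from h import *
np.set_printoptions(precision=4,suppress=True)
c=cam("top"); print(c["C"])
# seats: wood mask
hsv=cv2.cvtColor(c["img"],cv2.COLOR_RGB2HSV)
m=cv2.inRange(hsv,(5,110,60),(20,255,255)); m[:,:120]=0;m[:120]=0;m[350:]=0
cs,_=cv2.findContours(m,cv2.RETR_EXTERNAL,cv2.CHAIN_APPROX_NONE)
for k in cs:
    if cv2.contourArea(k)<200: continue
    (u,v),wh,a=cv2.minAreaRect(k); 
    P=np.array([plane(c,p[0][0],p[0][1],.014)[:2] for p in k],dtype=np.float32)
    print("px",(u,v),"rect",cv2.minAreaRect(P), "n",cv2.contourArea(k))
for n,(u,v,z) in dict(mill=(215,255,.151),shaker=(222,305,.096),jarB=(223,211,.102),jarA=(168,259,.102),timer=(370,311,.042),dish=(369,208,.034),hob=(240,320,.006),basepx=(320,420,0)).items():
    print(n,plane(c,u,v,z),depthpt(c,u,v))
big=cv2.resize(c["img"][180:345,120:480],None,fx=2.2,fy=2.2,interpolation=cv2.INTER_CUBIC)
cv2.imwrite("pics/topz.png",big[:,:,::-1])
E
```

```text
[0.2924 0.1469 1.272 ]
px (286.5, 311.5) rect ((0.434125691652298, 0.21309983730316162), (0.06929242610931396, 0.06935674697160721), 1.1414761543273926) n 879.0
px (444.5, 311.0) rect ((0.4411003291606903, -0.11850641667842865), (0.07388125360012054, 0.0750020444393158), 88.83119201660156) n 1209.0
px (222.00003051757812, 264.0000305175781) rect ((0.5328630208969116, 0.35363274812698364), (0.0867694839835167, 0.059701237827539444), 46.36088943481445) n 887.0
px (291.5, 230.5) rect ((0.6093693971633911, 0.2077360302209854), (0.08672887086868286, 0.08429056406021118), 1.2724997997283936) n 1231.5
px (440.35015869140625, 217.48916625976562) rect ((0.6451246738433838, -0.11413654685020447), (0.07535906136035919, 0.07725516706705093), 77.53548431396484) n 1121.0
mill [0.5235 0.3452 0.151 ] [0.5239 0.3455 0.1492]
shaker [0.435  0.3357 0.096 ] [0.4356 0.3366 0.0905]
jarB [0.6247 0.3428 0.102 ] [0.6227 0.3416 0.1089]
jarA [0.5237 0.4466 0.102 ] [0.5238 0.4468 0.1013]
timer [0.4352 0.0404 0.042 ] [0.4355 0.0402 0.0397]
dish [0.657  0.0423 0.034 ] [0.6661 0.0397 0.0032]
hob [0.415  0.3106 0.006 ] [0.4151 0.3108 0.0047]
basepx [0.2149 0.1386 0.    ] [ 0.1664  0.1334 -0.7961]
```

View pics/topz.png

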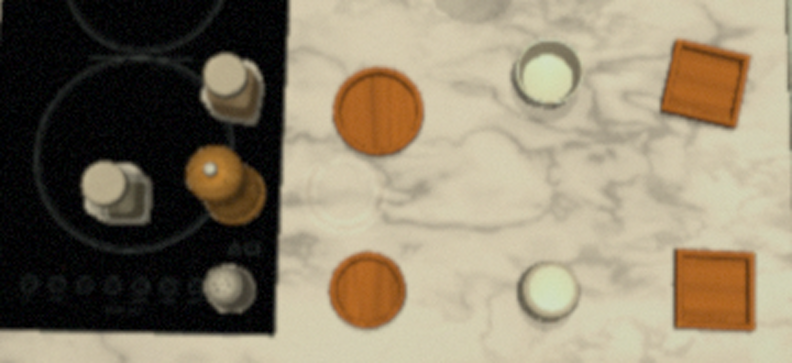

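```bash
cat > mv.py <<'E'
import sys
from h import *
from scipy.spatial.transform import Rotation as Ro
# usage: mv.py x y z yawz_deg  (repeat) ; yawz = world yaw of the tool z axis
o=bot.observe();R=np.array(o["ee_rot"]);p=np.array(o["eef_pos"])
print("t",round(o["time"],2),"tcp",p.round(4),"yawz",round(np.degrees(np.arctan2(R[1,2],R[0,2])),2),"tilt",np.degrees(np.arccos(-R[2,0])).round(2),"grip",round(o["grip_width"],4),"F",np.round(o["force"],1),"j",np.round(o["joints"],2))
a=list(map(float,sys.argv[1:]))
for i in range(0,len(a),4):
    x,y,z,w=a[i:i+4];w=np.radians(w)
    tz=np.array([np.cos(w),np.sin(w),0]);tx=np.array([0,0,-1.]);ty=np.cross(tz,tx)
    Rt=np.stack([tx,ty,tz],1)
    s=R.T@(np.array([x,y,z])-p)/.5; r=Ro.from_matrix(R.T@Rt).as_rotvec()/np.pi
    print([round(float(v),4) for v in (*s,*r)])
E
python3 mv.py .45 -.2 .3 -90 .45 .36 .3 -90
```

```text
t 0.2 tcp [ 0.1611 -0.6035  0.2218] yawz -75.06 tilt 0.07 grip 0.0871 F [-1.5 -0.2 -0.5] j [-1.44  0.22  1.53 -0.    1.39 -0.13]
[-0.1554, 0.7664, -0.6309, 0.083, -0.0004, 0.0]
[-0.154, 1.0552, -1.713, 0.083, -0.0004, 0.0]
```

>>> move_arm:
  motion:
    - [-0.155, 0.4, -0.3, 0.04, 0, 0, 87]
    - [-0.155, 0.4, -0.3, 0.04, 0, 0, 87]
    - [-0.155, 0.4, -0.3, 0.04, 0, 0, 87]
    - [-0.155, 0.4, -0.3, 0.04, 0, 0, 87]
    - [-0.155, 0.766, -0.631, 0.083, 0, 0, 87]
    - [-0.155, 0.766, -0.631, 0.083, 0, 0, 87]
    - [-0.155, 0.766, -0.631, 0.083, 0, 0, 87]
    - [-0.155, 0.766, -0.631, 0.083, 0, 0, 87]
    - [-0.155, 0.91, -1, 0.083, 0, 0, 87]
    - [-0.155, 0.91, -1, 0.083, 0, 0, 87]
    - [-0.155, 0.91, -1, 0.083, 0, 0, 87]
    - [-0.155, 0.91, -1, 0.083, 0, 0, 87]

```text
time: 1.7
eef_pos: [0.4716, 0.0003, 0.3001]
ee_rot: [[0.0, 1.0, 0.004], [0.002, 0.004, -1.0], [-1.0, 0.0, -0.002]]
force: [-0.5, -1.3, 0.5]
grip_width: 0.087
```

```bash
python3 mv.py .45 .36 .3 -90; python3 -c "
from h import *
c=cam('wrist');cv2.imwrite('pics/w1.png',c['img'][:,:,::-1])"
```

```text
t 1.7 tcp [4.716e-01 3.000e-04 3.001e-01] yawz -89.76 tilt 0.12 grip 0.087 F [-0.5 -1.3  0.5] j [-0.17 -0.2   1.8   0.    1.54  1.4 ]
[0.0016, -0.0402, -0.7197, 0.0014, -0.0006, -0.0]
```

View pics/w1.png

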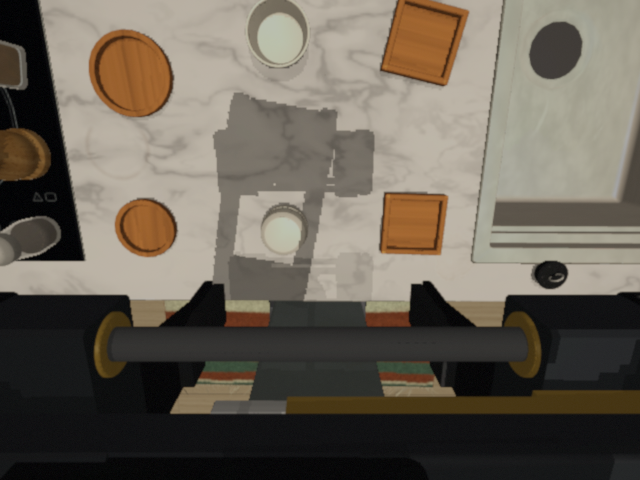

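The wrist view shows all four seats: large round (131,73), small round (146,227), tilted square (425,40) and square (414,224). The timer is at (284,230) and the dish at (278,38). I'll measure the seats here and check them against the top view.

```bash
python3 - <<'E'
from h import *
np.set_printoptions(precision=4,suppress=True)
def seats(c,lim,z=.014):
    hsv=cv2.cvtColor(c["img"],cv2.COLOR_RGB2HSV)
    m=cv2.inRange(hsv,(3,110,40),(20,255,255)); m2=np.zeros_like(m);a,b,e,f=lim;m2[a:b,e:f]=m[a:b,e:f]
    m2=cv2.morphologyEx(m2,cv2.MORPH_CLOSE,np.ones((5,5)))
    cs,_=cv2.findContours(m2,cv2.RETR_EXTERNAL,cv2.CHAIN_APPROX_NONE); out=[]
    for k in cs:
        if cv2.contourArea(k)<500: continue
        P=np.array([plane(c,p[0][0],p[0][1],z)[:2] for p in k],dtype=np.float32)
        mm=cv2.moments(k);uv=(mm['m10']/mm['m00'],mm['m01']/mm['m00'])
        out.append((cv2.minAreaRect(P),uv))
    return out
w=cam("wrist");t=cam("top")
A=seats(w,(0,275,60,480));B=seats(t,(150,350,250,480))
for r,uv in A:
    b=min(B,key=lambda q:np.hypot(q[0][0][0]-r[0][0],q[0][0][1]-r[0][1]))
    print("W",np.array(r[0]),np.array(r[1]),r[2]%90,"px",np.array(uv),"| T",np.array(b[0][0]),np.array(b[0][1]),b[0][2]%90,"tri",tri(w,uv,t,b[1]))
E
```

```text
W [0.4347 0.2127] [0.0716 0.0746] 41.32965087890625 px [145.8597 227.4582] | T [0.4341 0.2131] [0.0694 0.0693] 1.4312541484832764 tri (array([0.4346, 0.2134, 0.0118]), np.float64(0.0006333221967575924))
W [ 0.4407 -0.1166] [0.0763 0.0759] 88.45417785644531 px [413.4658 223.3874] | T [ 0.441  -0.1183] [0.0739 0.0747] 88.51588439941406 tri (array([ 0.441 , -0.1183,  0.0108]), np.float64(0.001485621088069981))
W [0.6094 0.207 ] [0.0873 0.091 ] 0.1796652227640152 px [130.8395  73.1822] | T [0.6094 0.2077] [0.0867 0.0843] 1.272499918937683 tri (array([0.6104, 0.2079, 0.0126]), np.float64(0.0006576179198891941))
W [ 0.6444 -0.113 ] [0.0761 0.078 ] 77.44317626953125 px [424.5177  40.0647] | T [ 0.5487 -0.0989] [0.1844 0.4167] 79.24079895019531 tri (array([ 0.6114, -0.0915,  0.0555]), np.float64(0.05080877291691751))
```

>>> move_arm:
  motion:
    - [0, -0.04, -0.72, 0, 0, 0, 87]
    - [0, -0.04, -0.72, 0, 0, 0, 87]
    - [0, -0.04, -0.72, 0, 0, 0, 87]
    - [0, -0.04, -0.72, 0, 0, 0, 87]
    - [0, -0.04, -0.72, 0, 0, 0, 87]
    - [0, -0.04, -0.72, 0, 0, 0, 87]
    - [0, -0.04, -0.72, 0, 0, 0, 87]
    - [0, -0.04, -0.72, 0, 0, 0, 87]

```text
time: 2.85
eef_pos: [0.4515, 0.356, 0.2998]
ee_rot: [[-0.001, 1.0, 0.001], [-0.0, 0.001, -1.0], [-1.0, -0.001, 0.0]]
force: [-0.3, -0.6, 0.9]
grip_width: 0.0871
```

```bash
python3 mv.py; python3 -c "
from h import *
c=cam('wrist');cv2.imwrite('pics/w2.png',c['img'][:,:,::-1])"
```

```text
t 2.85 tcp [0.4515 0.356  0.2998] yawz -89.93 tilt 0.05 grip 0.0871 F [-0.3 -0.6  0.9] j [0.53 0.06 1.56 0.   1.52 2.1 ]
```

View pics/w2.png

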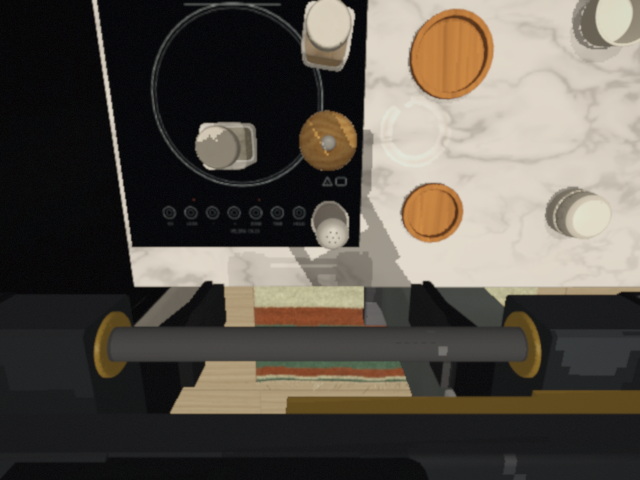

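```bash
python3 -c "
from h import *
c=cam('wrist');t=cam('top')
a=cv2.resize(c['img'][0:250,180:370],None,fx=2.4,fy=2.4,interpolation=cv2.INTER_CUBIC)
b=cv2.resize(t['img'][190:330,140:260],None,fx=3.3,fy=3.3,interpolation=cv2.INTER_CUBIC)
cv2.imwrite('pics/wz.png',a[:,:,::-1]);cv2.imwrite('pics/tz.png',b[:,:,::-1])"
```

```text
(no output)
```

View pics/wz.png

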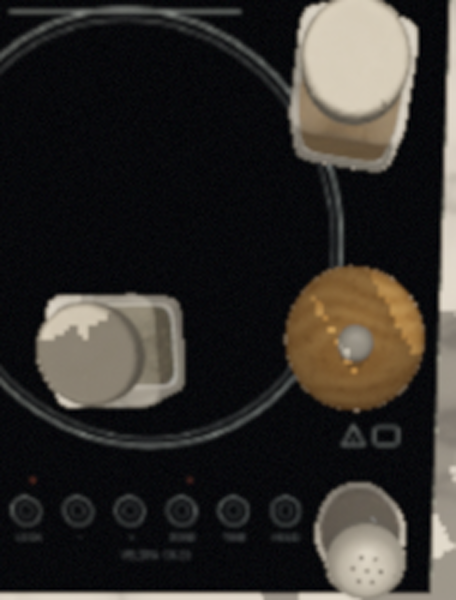

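View pics/tz.png

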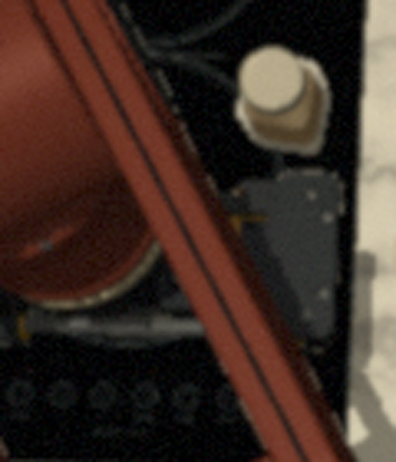

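```bash
python3 - <<'E'
from h import *
np.set_printoptions(precision=4,suppress=True)
w=cam("wrist");t=cam("top")
for n,a,b,h in [("mill",(327.9,142.9),(215.5,256.8),.151),("jarB_brown",(328.3,24.2),(223.6,214.1),.102),("jarA_green",(217.5,147.9),(167.3,263.6),.102),("shaker",(332.9,234.6),(224.,308.),.096)]:
    print(n,tri(w,a,t,b),"planeW",plane(w,*a,h),"planeT",plane(t,*b,h), "depthW",depthpt(w,*a))
# jar body bottoms contour (non-dark vs hob) in wrist image
g=cv2.cvtColor(w["img"],cv2.COLOR_RGB2GRAY)
m=(g>45).astype(np.uint8)
for n,(u0,v0,u1,v1) in dict(A=(190,118,262,175),B=(298,0,358,75)).items():
    mm=m[v0:v1,u0:u1]; cs,_=cv2.findContours(mm,cv2.RETR_EXTERNAL,cv2.CHAIN_APPROX_NONE)
    k=max(cs,key=cv2.contourArea); print(n,cv2.boundingRect(k),cv2.minAreaRect(k))
E
```

```text
mill (array([0.5207, 0.3462, 0.1441]), np.float64(0.0023709735486189326)) planeW [0.5201 0.3473 0.151 ] planeT [0.5201 0.3441 0.151 ] depthW [0.5201 0.3473 0.1518]
jarB_brown (array([0.6241, 0.3454, 0.0775]), np.float64(0.001792370262855663)) planeW [0.6171 0.3462 0.102 ] planeT [0.6182 0.3412 0.102 ] depthW [0.6175 0.3462 0.1006]
jarA_green (array([0.5144, 0.4481, 0.102 ]), np.float64(0.0015280377119581575)) planeW [0.5144 0.4489 0.102 ] planeT [0.5144 0.4473 0.102 ] depthW [0.5144 0.4488 0.1025]
shaker (array([0.4284, 0.3362, 0.0876]), np.float64(0.007736347840444016)) planeW [0.4288 0.34   0.096 ] planeT [0.4291 0.3314 0.096 ] depthW [0.4285 0.34   0.0949]
A (5, 4, 63, 49) ((36.0, 28.0), (48.0, 62.0), 90.0)
B (0, 0, 57, 75) ((26.860002517700195, 36.480003356933594), (53.88154220581055, 76.22611999511719), 8.130102157592773)
```

```bash
python3 mv.py .52 .3465 .2 -90 .52 .3465 .1065 -90
```

```text
t 3.1 tcp [0.4514 0.3561 0.3005] yawz -89.98 tilt 0.06 grip 0.0871 F [-0.4 -0.3 -0.2] j [0.53 0.06 1.56 0.   1.52 2.1 ]
[0.2011, 0.1371, 0.0195, 0.0001, -0.0003, -0.0]
[0.3881, 0.1371, 0.0197, 0.0001, -0.0003, -0.0]
```

>>> move_arm:
  motion:
    - [0.201, 0.137, 0.02, 0, 0, 0, 87]
    - [0.201, 0.137, 0.02, 0, 0, 0, 87]
    - [0.201, 0.137, 0.02, 0, 0, 0, 87]
    - [0.201, 0.137, 0.02, 0, 0, 0, 87]
    - [0.26, 0.137, 0.02, 0, 0, 0, 87]
    - [0.32, 0.137, 0.02, 0, 0, 0, 87]
    - [0.36, 0.137, 0.02, 0, 0, 0, 87]
    - [0.388, 0.137, 0.02, 0, 0, 0, 87]
    - [0.388, 0.137, 0.02, 0, 0, 0, 87]

```text
time: 4.22
eef_pos: [0.5196, 0.3464, 0.1063]
ee_rot: [[-0.001, 1.0, 0.001], [0.001, 0.001, -1.0], [-1.0, -0.001, -0.001]]
force: [0.3, 0.3, 0.4]
grip_width: 0.087
```

```bash
python3 mv.py; python3 -c "
from h import *
c=cam('wrist');cv2.imwrite('pics/w3.png',c['img'][:,:,::-1])"
```

```text
t 4.22 tcp [0.5196 0.3464 0.1063] yawz -89.97 tilt 0.05 grip 0.087 F [0.3 0.3 0.4] j [0.46 0.32 1.63 0.   1.19 2.03]
```

View pics/w3.png

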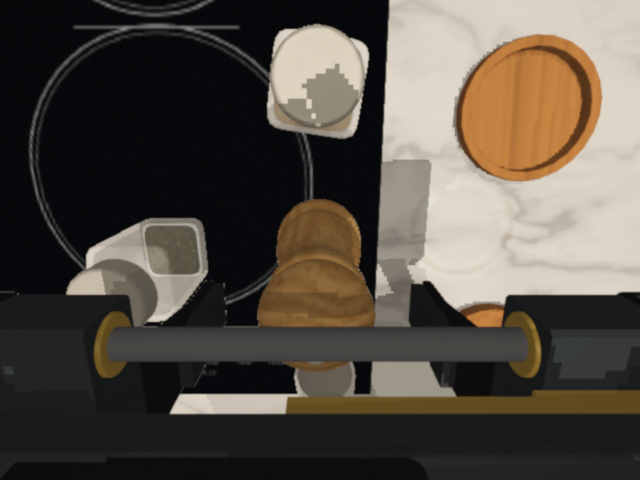

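>>> move_arm:
  motion:
    - [0, 0, 0, 0, 0, 0, 0]
    - [0, 0, 0, 0, 0, 0, 0]
    - [0, 0, 0, 0, 0, 0, 0]
    - [0, 0, 0, 0, 0, 0, 0]
    - [0, 0, 0, 0, 0, 0, 0]
    - [0, 0, 0, 0, 0, 0, 0]
    - [-0.03, 0, 0, 0, 0, 0, 0]
    - [-0.06, 0, 0, 0, 0, 0, 0]
    - [-0.12, 0, 0, 0, 0, 0, 0]
    - [-0.18, 0, 0, 0, 0, 0, 0]
    - [-0.24, 0, 0, 0, 0, 0, 0]
    - [-0.24, 0, 0, 0, 0, 0, 0]

```text
time: 5.78
eef_pos: [0.522, 0.3475, 0.2317]
ee_rot: [[0.007, 1.0, 0.001], [0.005, 0.001, -1.0], [-1.0, 0.007, -0.005]]
force: [-0.6, 0.1, -1.9]
grip_width: 0.0472
```

```bash
python3 mv.py .6095 .2075 .226 -90 .6095 .2075 .106 -90; python3 - <<'E'
from h import *
c=cam('wrist');s=cam('scene')
cv2.imwrite('pics/w4.png',np.hstack([cv2.resize(c['img'],(400,300)),cv2.resize(s['img'][150:400,200:520],(400,300))])[:,:,::-1])
E
```

```text
t 5.78 tcp [0.522  0.3475 0.2317] yawz -89.97 tilt 0.5 grip 0.0472 F [-0.6  0.1 -1.9] j [0.46 0.21 1.52 0.   1.4  2.03]
[0.0113, 0.1747, 0.2801, 0.0002, -0.0015, -0.0024]
[0.2513, 0.1729, 0.2812, 0.0002, -0.0015, -0.0024]
```

View pics/w4.png

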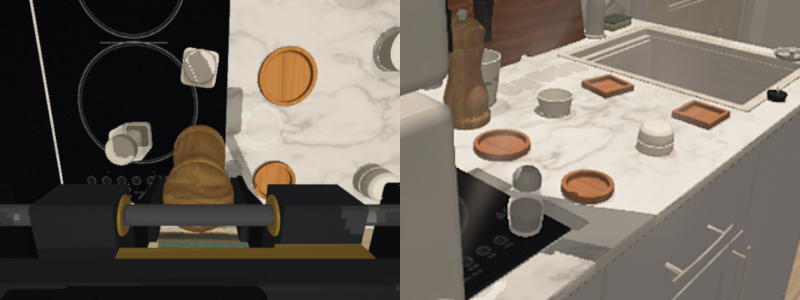

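>>> move_arm:
  motion:
    - [0.011, 0.05, 0.08, 0, 0, 0, 0]
    - [0.011, 0.1, 0.16, 0, 0, 0, 0]
    - [0.011, 0.15, 0.24, 0, 0, 0, 0]
    - [0.011, 0.174, 0.28, 0, 0, 0, 0]
    - [0.011, 0.174, 0.28, 0, -0.0015, -0.0024, 0]
    - [0.1, 0.174, 0.28, 0, -0.0015, -0.0024, 0]
    - [0.18, 0.173, 0.28, 0, -0.0015, -0.0024, 0]
    - [0.2, 0.173, 0.28, 0, -0.0015, -0.0024, 0]
    - [0.2, 0.173, 0.28, 0, -0.0015, -0.0024, 0]

```text
time: 7.0
eef_pos: [0.6059, 0.2075, 0.1267]
ee_rot: [[-0.008, 1.0, 0.002], [-0.003, 0.002, -1.0], [-1.0, -0.008, 0.003]]
force: [0.3, 0.0, -2.1]
grip_width: 0.0468
```

```bash
python3 mv.py .6095 .2075 .1055 -90;  python3 - <<'E'
from h import *
c=cam('wrist');s=cam('scene')
cv2.imwrite('pics/w5.png',np.hstack([cv2.resize(c['img'],(400,300)),cv2.resize(s['img'][150:400,200:520],(400,300))])[:,:,::-1])
E
```

```text
t 7.0 tcp [0.6059 0.2075 0.1267] yawz -89.9 tilt 0.5 grip 0.0468 F [ 0.3  0.  -2.1] j [ 0.21  0.34  1.56 -0.    1.24  1.78]
[0.0423, 0.0074, -0.0001, 0.0005, 0.0011, 0.0026]
```

View pics/w5.png

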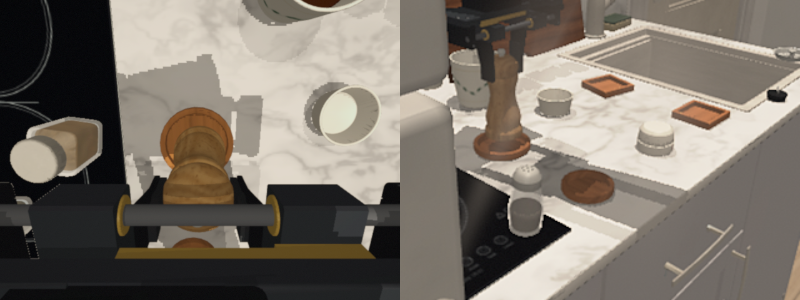

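>>> move_arm:
  motion:
    - [0.02, 0.007, 0, 0, 0.001, 0.0026, 0]
    - [0.035, 0.007, 0, 0, 0.001, 0.0026, 0]
    - [0.043, 0.007, 0, 0, 0.001, 0.0026, 0]
    - [0.043, 0.007, 0, 0, 0.001, 0.0026, 0]
    - [0.043, 0.007, 0, 0, 0.001, 0.0026, 0]

```text
time: 7.72
eef_pos: [0.6113, 0.2074, 0.1077]
ee_rot: [[0.005, 1.0, 0.001], [0.001, 0.001, -1.0], [-1.0, 0.005, -0.001]]
force: [0.2, -0.3, -1.2]
grip_width: 0.0468
```

```bash
python3 mv.py .6095 .2075 .1055 -90;  python3 - <<'E'
from h import *
c=cam('wrist');s=cam('scene')
cv2.imwrite('pics/w6.png',np.hstack([cv2.resize(c['img'],(400,300)),cv2.resize(s['img'][200:350,200:392],(400,300))])[:,:,::-1])
E
```

```text
t 7.72 tcp [0.6113 0.2074 0.1077] yawz -89.94 tilt 0.27 grip 0.0468 F [ 0.2 -0.3 -1.2] j [ 0.21  0.36  1.57 -0.    1.2   1.77]
[0.0044, -0.0037, -0.0002, 0.0003, -0.0002, -0.0015]
```

View pics/w6.png

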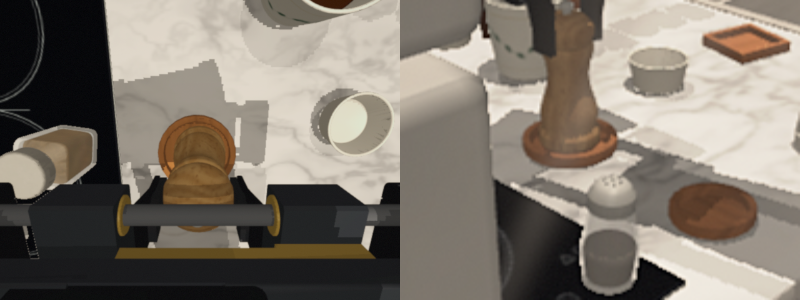

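>>> move_arm:
  motion:
    - [0.003, -0.002, 0, 0, 0, 0, 0]
    - [0.006, -0.003, 0, 0, 0, 0, 0]
    - [0.006, -0.003, 0, 0, 0, 0, 0]
    - [0.006, -0.003, 0, 0, 0, 0, 0]

```text
time: 8.32
eef_pos: [0.61, 0.2075, 0.1051]
ee_rot: [[0.005, 1.0, 0.001], [0.001, 0.001, -1.0], [-1.0, 0.005, -0.001]]
force: [-0.6, 0.8, -0.7]
grip_width: 0.0471
```

```bash
python3 mv.py .6095 .2075 .1045 -90
```

```text
t 8.32 tcp [0.61   0.2075 0.1051] yawz -89.93 tilt 0.31 grip 0.0471 F [-0.6  0.8 -0.7] j [ 0.21  0.36  1.58 -0.    1.19  1.78]
[0.0012, -0.0011, -0.0001, 0.0004, -0.0002, -0.0017]
```

>>> move_arm:
  motion:
    - [0.003, -0.001, 0, 0, 0, 0, 0]
    - [0.003, -0.001, 0, 0, 0, 0, 0]
    - [0.003, -0.001, 0, 0, 0, 0, 52]
    - [0.003, -0.001, 0, 0, 0, 0, 60]
    - [0.003, -0.001, 0, 0, 0, 0, 87]
    - [0.003, -0.001, 0, 0, 0, 0, 87]
    - [0.003, -0.001, 0, 0, 0, 0, 87]
    - [-0.06, -0.001, 0, 0, 0, 0, 87]
    - [-0.12, -0.001, 0, 0, 0, 0, 87]
    - [-0.2, -0.001, 0, 0, 0, 0, 87]
    - [-0.3, -0.001, 0, 0, 0, 0, 87]
    - [-0.3, -0.001, 0, 0, 0, 0, 87]

```text
time: 9.82
eef_pos: [0.6116, 0.208, 0.2614]
ee_rot: [[0.015, 1.0, 0.001], [0.003, 0.001, -1.0], [-1.0, 0.015, -0.003]]
force: [0.1, 0.0, -0.3]
grip_width: 0.0869
```

```bash
python3 mv.py .46 .41 .2 -90 ;  python3 - <<'E'
from h import *
c=cam('wrist');s=cam('scene')
cv2.imwrite('pics/w7.png',np.hstack([cv2.resize(c['img'],(400,300)),cv2.resize(s['img'][200:350,200:392],(400,300))])[:,:,::-1])
E
```

```text
t 9.82 tcp [0.6116 0.208  0.2614] yawz -89.93 tilt 0.9 grip 0.0869 F [ 0.1  0.  -0.3] j [ 0.21  0.24  1.44 -0.    1.45  1.78]
[0.1193, -0.3045, -0.404, 0.0004, -0.0009, -0.0049]
```

View pics/w7.png

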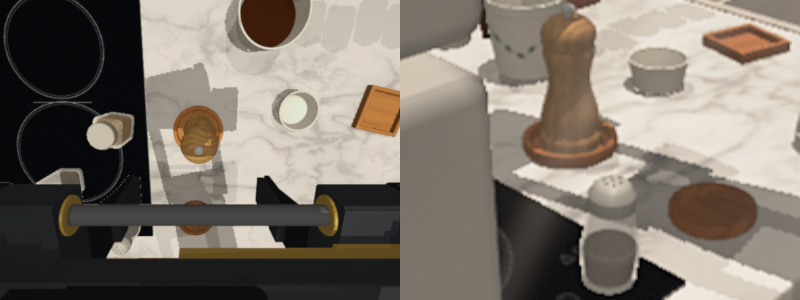

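>>> move_arm:
  motion:
    - [0.0, -0.08, -0.1, 0, -0.001, -0.005, 87]
    - [0.02, -0.16, -0.2, 0, -0.001, -0.005, 87]
    - [0.06, -0.24, -0.3, 0, -0.001, -0.005, 87]
    - [0.119, -0.304, -0.404, 0, -0.001, -0.005, 87]
    - [0.119, -0.304, -0.404, 0, -0.001, -0.005, 87]
    - [0.119, -0.304, -0.404, 0, -0.001, -0.005, 87]
    - [0.119, -0.304, -0.404, 0, -0.001, -0.005, 87]

```text
time: 10.8
eef_pos: [0.4584, 0.4083, 0.1958]
ee_rot: [[-0.008, 1.0, -0.0], [-0.002, -0.0, -1.0], [-1.0, -0.008, 0.002]]
force: [-0.1, 0.2, 0.9]
grip_width: 0.0871
```

```bash
python3 mv.py .46 .41 .2 -90 ;  python3 - <<'E'
from h import *
c=cam('wrist')
cv2.imwrite('pics/w8.png',cv2.resize(c['img'][0:260,150:500],None,fx=2.2,fy=2.2,interpolation=cv2.INTER_CUBIC)[:,:,::-1])
E
```

```text
t 10.8 tcp [0.4584 0.4083 0.1958] yawz -90.0 tilt 0.49 grip 0.0871 F [-0.1  0.2  0.9] j [0.6  0.22 1.58 0.   1.35 2.17]
[-0.0085, 0.0032, -0.0033, -0.0, 0.0007, 0.0026]
```

View pics/w8.png

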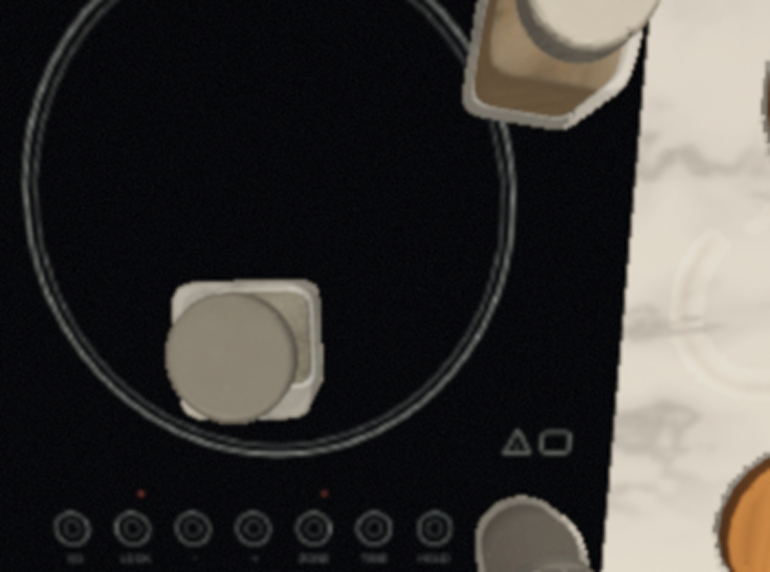

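```bash
python3 - <<'E'
from h import *
np.set_printoptions(precision=4,suppress=True)
w=cam("wrist");s=2.2
def P(u,v,z): return plane(w,150+u/s,v/s,z)
print("A cap",P(232,357,.102), depthpt(w,150+232/s,357/s))
a,b=P(185,281,.086),P(308,281,.086);print("A top edge",a,b,np.degrees(np.arctan2(*(a-b)[1::-1])))
a,b=P(480,114,.006),P(555,127,.006);print("B bot edge",a,b,np.degrees(np.arctan2(*(a-b)[1::-1])))
a,b=P(467,90,.006),P(480,10,.006);print("B left edge",a,b,np.degrees(np.arctan2(*(b-a)[1::-1])))
hob=P(640,40,.006),P(603,560,.006);print("hob edge",hob)
c=w['img'][0:120,340:460];cv2.imwrite('pics/w9.png',cv2.resize(c,None,fx=5,fy=5,interpolation=cv2.INTER_CUBIC)[:,:,::-1])
E
python3 mv.py
```

```text
A cap [0.5154 0.4495 0.102 ] [0.5155 0.4493 0.1031]
A top edge [0.5376 0.4657 0.086 ] [0.5376 0.4269 0.086 ] 89.9054689937864
B bot edge [0.5995 0.3644 0.006 ] [0.5949 0.3351 0.006 ] 81.06137949473263
B left edge [0.6079 0.3697 0.006 ] [0.6348 0.3657 0.006 ] -8.406237585937383
hob edge (array([0.6248, 0.3048, 0.006 ]), array([0.4175, 0.3022, 0.006 ]))
t 10.9 tcp [0.4587 0.4083 0.1963] yawz -90.05 tilt 0.45 grip 0.0872 F [-0.2  0.2 -0. ] j [0.6  0.22 1.58 0.   1.35 2.17]
```

View pics/w9.png

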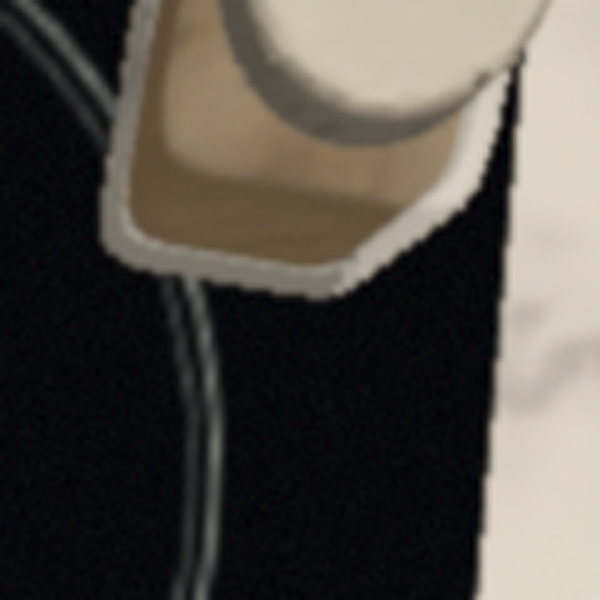

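```bash
python3 mv.py .515 .449 .15 -90 .515 .449 .049 -90
```

```text
t 10.9 tcp [0.4587 0.4083 0.1963] yawz -90.05 tilt 0.45 grip 0.0872 F [-0.2  0.2 -0. ] j [0.6  0.22 1.58 0.   1.35 2.17]
[0.0916, 0.1132, -0.0816, -0.0003, 0.0005, 0.0024]
[0.2936, 0.1147, -0.0819, -0.0003, 0.0005, 0.0024]
```

>>> move_arm:
  motion:
    - [0.05, 0.113, -0.082, 0, 0.0005, 0.0024, 87]
    - [0.09, 0.113, -0.082, 0, 0.0005, 0.0024, 87]
    - [0.09, 0.113, -0.082, 0, 0.0005, 0.0024, 87]
    - [0.09, 0.113, -0.082, 0, 0.0005, 0.0024, 87]
    - [0.14, 0.114, -0.082, 0, 0.0005, 0.0024, 87]
    - [0.19, 0.114, -0.082, 0, 0.0005, 0.0024, 87]
    - [0.24, 0.115, -0.082, 0, 0.0005, 0.0024, 87]
    - [0.28, 0.115, -0.082, 0, 0.0005, 0.0024, 87]
    - [0.294, 0.115, -0.082, 0, 0.0005, 0.0024, 87]
    - [0.294, 0.115, -0.082, 0, 0.0005, 0.0024, 87]
    - [0.294, 0.115, -0.082, 0, 0.0005, 0.0024, 87]

```text
time: 12.28
eef_pos: [0.5159, 0.4495, 0.0502]
ee_rot: [[0.002, 1.0, -0.001], [0.001, -0.001, -1.0], [-1.0, 0.002, -0.001]]
force: [-0.0, -0.0, 0.4]
grip_width: 0.0869
```

```bash
python3 mv.py .515 .449 .049 -90; python3 - <<'E'
from h import *
c=cam('wrist');s=cam('top')
cv2.imwrite('pics/w10.png',np.hstack([cv2.resize(c['img'],(400,300)),cv2.resize(s['img'][150:350,100:367],(400,300))])[:,:,::-1])
E
```

```text
t 12.28 tcp [0.5159 0.4495 0.0502] yawz -90.05 tilt 0.12 grip 0.0869 F [-0.  -0.   0.4] j [0.6  0.52 1.48 0.   1.14 2.17]
[0.0024, -0.0018, 0.0011, -0.0003, -0.0004, -0.0005]
```

View pics/w10.png

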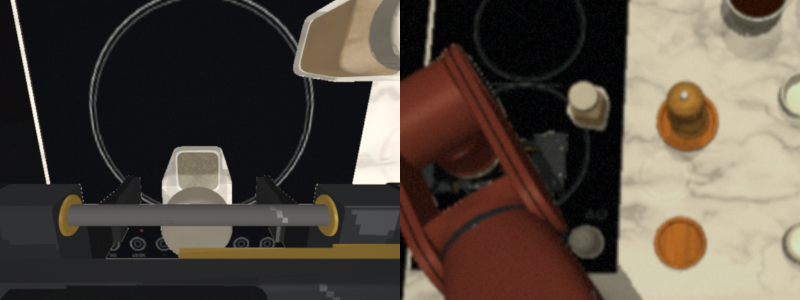

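The jar sits centred between the fingers, at about (197,190) in the left half, so I'll grip and lift.

>>> move_arm:
  motion:
    - [0, 0, 0, 0, 0, 0, 0]
    - [0, 0, 0, 0, 0, 0, 0]
    - [0, 0, 0, 0, 0, 0, 0]
    - [0, 0, 0, 0, 0, 0, 0]
    - [0, 0, 0, 0, 0, 0, 0]
    - [0, 0, 0, 0, 0, 0, 0]
    - [-0.03, 0, 0, 0, 0, 0, 0]
    - [-0.07, 0, 0, 0, 0, 0, 0]
    - [-0.13, 0, 0, 0, 0, 0, 0]
    - [-0.19, 0, 0, 0, 0, 0, 0]
    - [-0.25, 0, 0, 0, 0, 0, 0]
    - [-0.32, 0, 0, 0, 0, 0, 0]
    - [-0.32, 0, 0, 0, 0, 0, 0]

```text
time: 14.0
eef_pos: [0.5178, 0.4509, 0.2164]
ee_rot: [[0.009, 1.0, -0.001], [0.007, -0.001, -1.0], [-1.0, 0.009, -0.007]]
force: [0.3, 0.7, -1.6]
grip_width: 0.0447
```

```bash
python3 mv.py .45 .15 .21 -90.5 .441 -.1175 .21 -91.5
```

```text
t 14.0 tcp [0.5178 0.4509 0.2164] yawz -90.05 tilt 0.66 grip 0.0447 F [ 0.3  0.7 -1.6] j [0.6  0.36 1.37 0.   1.4  2.17]
[0.0076, -0.1353, 0.602, 0.0025, -0.0021, -0.003]
[0.004, -0.1528, 1.137, 0.0081, -0.0021, -0.003]
```

>>> move_arm:
  motion:
    - [0.005, -0.03, 0.08, 0, -0.002, -0.003, 0]
    - [0.005, -0.06, 0.18, 0, -0.002, -0.003, 0]
    - [0.005, -0.1, 0.3, 0, -0.002, -0.003, 0]
    - [0.005, -0.12, 0.42, 0, -0.002, -0.003, 0]
    - [0.005, -0.14, 0.54, 0.004, -0.002, -0.003, 0]
    - [0.005, -0.145, 0.66, 0.006, -0.002, -0.003, 0]
    - [0.005, -0.15, 0.78, 0.007, -0.002, -0.003, 0]
    - [0.005, -0.152, 0.9, 0.008, -0.002, -0.003, 0]
    - [0.005, -0.153, 0.98, 0.008, -0.002, -0.003, 0]
    - [0.005, -0.153, 1, 0.008, -0.002, -0.003, 0]
    - [0.005, -0.153, 1, 0.008, -0.002, -0.003, 0]

```text
time: 15.38
eef_pos: [0.4407, -0.049, 0.2096]
ee_rot: [[-0.001, 1.0, -0.027], [0.001, -0.027, -1.0], [-1.0, -0.001, -0.001]]
force: [0.3, 0.1, -2.2]
grip_width: 0.0449
```

```bash
python3 mv.py .441 -.1175 .2 -91.5 .441 -.1175 .07 -91.5
```

```text
t 15.38 tcp [ 0.4407 -0.049   0.2096] yawz -91.57 tilt 0.07 grip 0.0449 F [ 0.3  0.1 -2.2] j [-0.29 -0.22  1.99  0.    1.37  1.31]
[0.019, 0.0044, 0.137, -0.0004, -0.0003, 0.0002]
[0.279, 0.0046, 0.1373, -0.0004, -0.0003, 0.0002]
```

>>> move_arm:
  motion:
    - [0.01, 0.0045, 0.08, 0, 0, 0, 0]
    - [0.02, 0.0045, 0.137, 0, 0, 0, 0]
    - [0.03, 0.0045, 0.137, 0, 0, 0, 0]
    - [0.1, 0.0045, 0.137, 0, 0, 0, 0]
    - [0.18, 0.0045, 0.137, 0, 0, 0, 0]
    - [0.25, 0.0045, 0.137, 0, 0, 0, 0]
    - [0.28, 0.0045, 0.137, 0, 0, 0, 0]
    - [0.28, 0.0045, 0.137, 0, 0, 0, 0]
    - [0.28, 0.0045, 0.137, 0, 0, 0, 0]

```text
time: 16.5
eef_pos: [0.4423, -0.1174, 0.071]
ee_rot: [[0.002, 1.0, -0.027], [0.0, -0.027, -1.0], [-1.0, 0.002, -0.0]]
force: [0.8, 0.3, -0.6]
grip_width: 0.0447
```

```bash
python3 mv.py .441 -.1175 .049 -91.5; python3 - <<'E'
from h import *
c=cam('wrist');s=cam('scene')
cv2.imwrite('pics/w11.png',np.hstack([cv2.resize(c['img'],(400,300)),cv2.resize(s['img'][170:320,350:542],(400,300))])[:,:,::-1])
E
```

```text
t 16.5 tcp [ 0.4423 -0.1174  0.071 ] yawz -91.53 tilt 0.1 grip 0.0447 F [ 0.8  0.3 -0.6] j [-0.43 -0.01  2.08  0.    1.07  1.16]
[0.044, -0.0026, 0.0002, -0.0002, -0.0001, -0.0006]
```

View pics/w11.png

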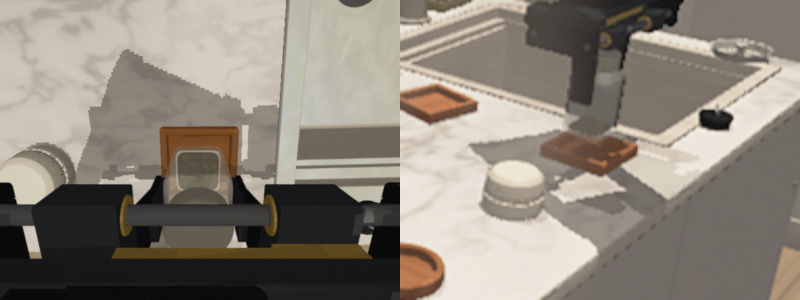

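Jar A hangs centred over its seat and square to it, with the seat's far wall at v≈130 in the left half. The timer is clear. Lowering.

>>> move_arm:
  motion:
    - [0.02, -0.003, 0, 0, 0, 0, 0]
    - [0.035, -0.003, 0, 0, 0, 0, 0]
    - [0.044, -0.003, 0, 0, 0, 0, 0]
    - [0.046, -0.003, 0, 0, 0, 0, 0]
    - [0.047, -0.003, 0, 0, 0, 0, 0]
    - [0.047, -0.003, 0, 0, 0, 0, 0]

```text
time: 17.35
eef_pos: [0.4411, -0.1178, 0.0478]
ee_rot: [[0.003, 1.0, -0.027], [-0.0, -0.027, -1.0], [-1.0, 0.003, 0.0]]
force: [-0.2, 0.5, -1.8]
grip_width: 0.0446
```

```bash
python3 mv.py .441 -.1175 .048 -91.5; python3 - <<'E'
from h import *
c=cam('wrist');s=cam('scene')
cv2.imwrite('pics/w12.png',np.hstack([cv2.resize(c['img'],(400,300)),cv2.resize(s['img'][170:320,350:542],(400,300))])[:,:,::-1])
E
```

```text
t 17.35 tcp [ 0.4411 -0.1178  0.0478] yawz -91.56 tilt 0.16 grip 0.0446 F [-0.2  0.5 -1.8] j [-0.43  0.02  2.1   0.    1.02  1.16]
[-0.0005, -0.0002, -0.0006, -0.0003, 0.0001, -0.0009]
```

View pics/w12.png

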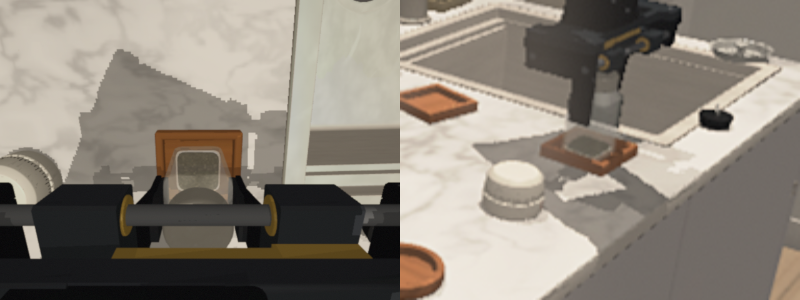

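>>> move_arm:
  motion:
    - [0.002, 0, 0, 0, 0, 0, 0]
    - [0.004, 0, 0, 0, 0, 0, 0]
    - [0.004, 0, 0, 0, 0, 0, 0]

```text
time: 17.82
eef_pos: [0.4418, -0.1179, 0.0475]
ee_rot: [[0.004, 1.0, -0.027], [-0.0, -0.027, -1.0], [-1.0, 0.004, 0.0]]
force: [-5.8, 4.5, 15.1]
grip_width: 0.0447
```

```bash
python3 mv.py
```

```text
t 17.82 tcp [ 0.4418 -0.1179  0.0475] yawz -91.55 tilt 0.2 grip 0.0447 F [-5.8  4.5 15.1] j [-0.43  0.03  2.1   0.    1.01  1.16]
```

Contact is clear at 15 N upward, so I'll ease off 1 mm, release and rise.

>>> move_arm:
  motion:
    - [0, 0, 0, 0, 0, 0, 0]
    - [-0.001, 0, 0, 0, 0, 0, 50]
    - [-0.001, 0, 0, 0, 0, 0, 60]
    - [-0.001, 0, 0, 0, 0, 0, 70]
    - [-0.001, 0, 0, 0, 0, 0, 70]
    - [-0.05, 0, 0, 0, 0, 0, 70]
    - [-0.1, 0, 0, 0, 0, 0, 87]
    - [-0.2, 0, 0, 0, 0, 0, 87]
    - [-0.3, 0, 0, 0, 0, 0, 87]
    - [-0.34, 0, 0, 0, 0, 0, 87]
    - [-0.34, 0, 0, 0, 0, 0, 87]

```text
time: 19.2
eef_pos: [0.4424, -0.1183, 0.2194]
ee_rot: [[0.007, 1.0, -0.027], [-0.002, -0.027, -1.0], [-1.0, 0.007, 0.002]]
force: [0.8, 0.4, -0.7]
grip_width: 0.0868
```

```bash
python3 mv.py .53 .3 .22 -98; python3 - <<'E'
from h import *
c=cam('wrist');s=cam('scene')
cv2.imwrite('pics/w13.png',np.hstack([cv2.resize(c['img'],(400,300)),cv2.resize(s['img'][170:320,350:542],(400,300))])[:,:,::-1])
E
```

```text
t 19.2 tcp [ 0.4424 -0.1183  0.2194] yawz -91.55 tilt 0.44 grip 0.0868 F [ 0.8  0.4 -0.7] j [-0.43 -0.2   1.95  0.    1.38  1.16]
[-0.0017, 0.1525, -0.8411, 0.0358, 0.0005, -0.0024]
```

View pics/w13.png

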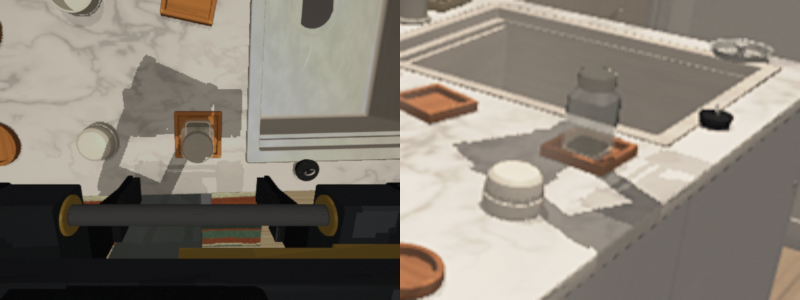

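```bash
python3 mv.py .618 .3455 .22 -98.5
```

```text
t 19.3 tcp [ 0.4407 -0.1176  0.2164] yawz -91.55 tilt 0.14 grip 0.0869 F [-0.4  1.1 -0.8] j [-0.43 -0.19  1.96  0.    1.38  1.16]
[-0.0061, 0.3294, -0.9354, 0.0386, -0.0001, -0.0007]
```

>>> move_arm:
  motion:
    - [-0.006, 0.04, -0.12, 0.01, 0, 0, 87]
    - [-0.006, 0.08, -0.24, 0.02, 0, 0, 87]
    - [-0.006, 0.12, -0.36, 0.03, 0, 0, 87]
    - [-0.006, 0.16, -0.48, 0.0386, 0, 0, 87]
    - [-0.006, 0.2, -0.6, 0.0386, 0, 0, 87]
    - [-0.006, 0.25, -0.72, 0.0386, 0, 0, 87]
    - [-0.006, 0.29, -0.84, 0.0386, 0, 0, 87]
    - [-0.006, 0.329, -0.935, 0.0386, 0, 0, 87]
    - [-0.006, 0.329, -0.935, 0.0386, 0, 0, 87]
    - [-0.006, 0.329, -0.935, 0.0386, 0, 0, 87]
    - [-0.006, 0.329, -0.935, 0.0386, 0, 0, 87]

```text
time: 20.68
eef_pos: [0.6175, 0.3439, 0.2195]
ee_rot: [[0.002, 0.989, -0.149], [-0.0, -0.149, -0.989], [-1.0, 0.002, 0.0]]
force: [-0.1, 0.4, 0.1]
grip_width: 0.0865
```

```bash
python3 mv.py .618 .3455 .15 -98.5 .618 .3455 .049 -98.5; python3 - <<'E'
from h import *
c=cam('wrist')
cv2.imwrite('pics/w14.png',c['img'][:,:,::-1])
E
```

```text
t 20.68 tcp [0.6175 0.3439 0.2195] yawz -98.57 tilt 0.09 grip 0.0865 F [-0.1  0.4  0.1] j [ 0.4   0.42  1.29 -0.    1.43  2.12]
[0.139, 0.0003, -0.0033, -0.0004, 0.0001, -0.0005]
[0.341, -0.0, -0.0034, -0.0004, 0.0001, -0.0005]
```

View pics/w14.png

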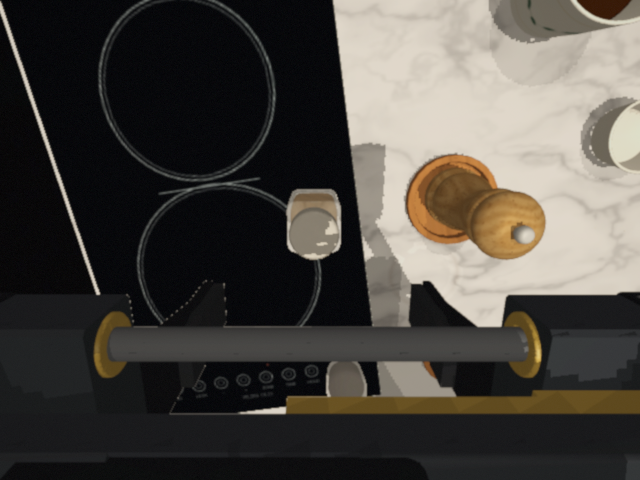

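```bash
python3 - <<'E'
from h import *
w=cam("wrist")
print(plane(w,314,233,.102),depthpt(w,314,233))
E
```

```text
[0.62027493 0.3461577  0.102     ] [0.6201176  0.34618656 0.10139261]
```

>>> move_arm:
  motion:
    - [0.06, 0.002, -0.003, 0, 0, 0, 87]
    - [0.12, 0.002, -0.003, 0, 0, 0, 87]
    - [0.17, 0.002, -0.003, 0, 0, 0, 87]
    - [0.22, 0.002, -0.003, 0, 0, 0, 87]
    - [0.27, 0.002, -0.003, 0, 0, 0, 87]
    - [0.32, 0.002, -0.003, 0, 0, 0, 87]
    - [0.341, 0.002, -0.003, 0, 0, 0, 87]
    - [0.341, 0.002, -0.003, 0, 0, 0, 87]
    - [0.341, 0.002, -0.003, 0, 0, 0, 87]

```text
time: 21.9
eef_pos: [0.6206, 0.3456, 0.0517]
ee_rot: [[0.005, 0.989, -0.15], [0.001, -0.15, -0.989], [-1.0, 0.005, -0.002]]
force: [-0.5, -0.1, -0.1]
grip_width: 0.0869
```

```bash
python3 mv.py .619 .3455 .049 -98.5; python3 - <<'E'
from h import *
c=cam('wrist')
cv2.imwrite('pics/w15.png',c['img'][:,:,::-1])
E
```

```text
t 21.9 tcp [0.6206 0.3456 0.0517] yawz -98.6 tilt 0.3 grip 0.0869 F [-0.5 -0.1 -0.1] j [ 0.4   0.57  1.41 -0.    1.16  2.12]
[0.0054, -0.0032, 0.0007, -0.0006, -0.0006, -0.0016]
```

View pics/w15.png

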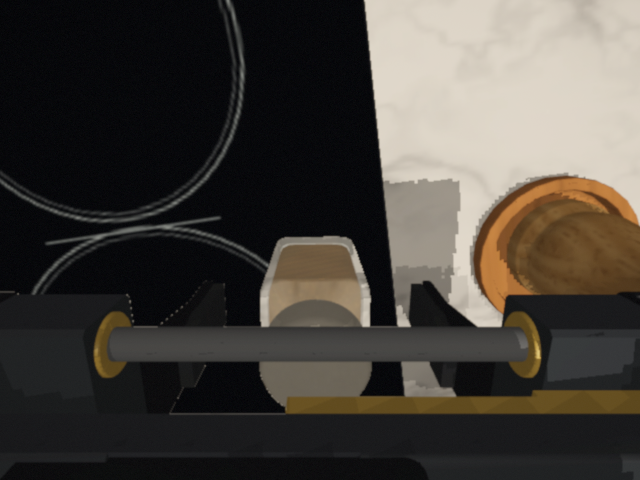

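>>> move_arm:
  motion:
    - [0.004, -0.003, 0, 0, 0, -0.0016, 0]
    - [0.004, -0.003, 0, 0, 0, -0.0016, 0]
    - [0.004, -0.003, 0, 0, 0, -0.0016, 0]
    - [0.004, -0.003, 0, 0, 0, -0.0016, 0]
    - [0.004, -0.003, 0, 0, 0, -0.0016, 0]
    - [0.004, -0.003, 0, 0, 0, -0.0016, 0]
    - [0.004, -0.003, 0, 0, 0, -0.0016, 0]

```text
time: 22.82
eef_pos: [0.6192, 0.3461, 0.0498]
ee_rot: [[0.0, 0.989, -0.149], [0.002, -0.149, -0.989], [-1.0, 0.0, -0.002]]
force: [-0.2, 1.6, -0.4]
grip_width: 0.0449
```

```bash
python3 mv.py .619 .3455 .22 -98.5 .46 .25 .23 -98.5 .46 0 .22 -100
```

```text
t 22.82 tcp [0.6192 0.3461 0.0498] yawz -98.59 tilt 0.13 grip 0.0449 F [-0.2  1.6 -0.4] j [0.4  0.57 1.41 0.   1.16 2.12]
[-0.3404, -0.0001, 0.0004, -0.0005, -0.0007, -0.0]
[-0.361, -0.286, 0.2367, -0.0005, -0.0007, -0.0]
[-0.3421, -0.2113, 0.7311, 0.0078, -0.0007, -0.0]
```

```bash
python3 mv.py .619 .3455 .25 -98.5 .645 -.1135 .25 -102.6 
```

```text
t 22.82 tcp [0.6192 0.3461 0.0498] yawz -98.59 tilt 0.13 grip 0.0449 F [-0.2  1.6 -0.4] j [0.4  0.57 1.41 0.   1.16 2.12]
[-0.4004, -0.0001, 0.0003, -0.0005, -0.0007, -0.0]
[-0.4024, 0.1884, 0.9002, 0.0223, -0.0007, -0.0]
```

>>> move_arm:
  motion:
    - [-0.04, 0, 0, 0, 0, 0, 0]
    - [-0.1, 0, 0, 0, 0, 0, 0]
    - [-0.18, 0, 0, 0, 0, 0, 0]
    - [-0.26, 0, 0, 0, 0, 0, 0]
    - [-0.34, 0, 0, 0, 0, 0, 0]
    - [-0.4, 0.01, 0.04, 0, 0, 0, 0]
    - [-0.4, 0.03, 0.12, 0.005, 0, 0, 0]
    - [-0.4, 0.05, 0.24, 0.01, 0, 0, 0]
    - [-0.4, 0.08, 0.36, 0.015, 0, 0, 0]
    - [-0.4, 0.1, 0.48, 0.022, 0, 0, 0]
    - [-0.4, 0.13, 0.6, 0.022, 0, 0, 0]
    - [-0.4, 0.15, 0.72, 0.022, 0, 0, 0]
    - [-0.4, 0.175, 0.82, 0.022, 0, 0, 0]
    - [-0.4, 0.185, 0.88, 0.022, 0, 0, 0]
    - [-0.4, 0.188, 0.9, 0.022, 0, 0, 0]
    - [-0.4, 0.188, 0.9, 0.022, 0, 0, 0]
    - [-0.4, 0.188, 0.9, 0.022, 0, 0, 0]

```text
time: 24.95
eef_pos: [0.6449, -0.1119, 0.2491]
ee_rot: [[0.001, 0.976, -0.216], [0.003, -0.216, -0.976], [-1.0, 0.0, -0.003]]
force: [-0.1, 0.1, -1.4]
grip_width: 0.0449
```

```bash
python3 mv.py .645 -.1135 .2 -102.6 .645 -.1135 .07 -102.6;python3 - <<'E'
from h import *
c=cam('wrist');s=cam('scene')
cv2.imwrite('pics/w16.png',np.hstack([cv2.resize(c['img'],(400,300)),cv2.resize(s['img'][100:320,230:512],(400,300))])[:,:,::-1])
E
```

```text
t 24.95 tcp [ 0.6449 -0.1119  0.2491] yawz -102.47 tilt 0.16 grip 0.0449 F [-0.1  0.1 -1.4] j [-0.29  0.27  1.41  0.    1.45  1.49]
[0.0983, 0.0009, 0.0034, 0.0007, -0.0009, -0.0]
[0.3583, 0.0009, 0.0042, 0.0007, -0.0009, -0.0]
```

View pics/w16.png

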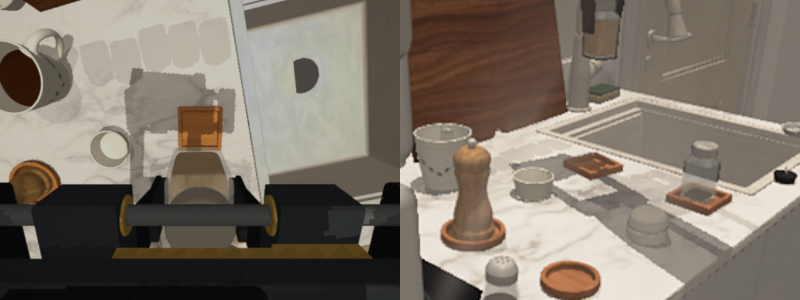

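>>> move_arm:
  motion:
    - [0.08, 0, 0.004, 0, 0, 0, 0]
    - [0.16, 0, 0.004, 0, 0, 0, 0]
    - [0.24, 0, 0.004, 0, 0, 0, 0]
    - [0.3, 0, 0.004, 0, 0, 0, 0]
    - [0.34, 0, 0.004, 0, 0, 0, 0]
    - [0.358, 0, 0.004, 0, 0, 0, 0]
    - [0.358, 0, 0.004, 0, 0, 0, 0]
    - [0.358, 0, 0.004, 0, 0, 0, 0]

```text
time: 26.05
eef_pos: [0.6457, -0.1136, 0.0716]
ee_rot: [[0.003, 0.976, -0.216], [0.002, -0.216, -0.977], [-1.0, 0.003, -0.002]]
force: [1.0, 1.1, -1.0]
grip_width: 0.045
```

```bash
python3 mv.py .645 -.1135 .047 -102.6;python3 - <<'E'
from h import *
c=cam('wrist');s=cam('scene')
cv2.imwrite('pics/w17.png',np.hstack([cv2.resize(c['img'],(400,300)),cv2.resize(s['img'][170:270,310:438],(400,300))])[:,:,::-1])
E
```

```text
t 26.05 tcp [ 0.6457 -0.1136  0.0716] yawz -102.45 tilt 0.2 grip 0.045 F [ 1.   1.1 -1. ] j [-0.3   0.43  1.56  0.    1.15  1.49]
[0.0492, -0.0016, 0.0001, 0.0009, -0.0008, -0.0008]
```

View pics/w17.png

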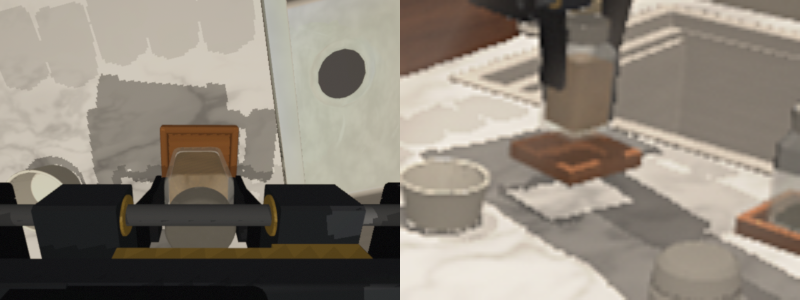

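Jar B is centred over its seat, whose outline spans u 162–238 around the jar. I'll lower it to about 1 mm above expected contact, then creep down.

>>> move_arm:
  motion:
    - [0.02, -0.001, 0, 0, 0, 0, 0]
    - [0.036, -0.001, 0, 0, 0, 0, 0]
    - [0.045, -0.0015, 0, 0, 0, 0, 0]
    - [0.046, -0.0015, 0, 0, 0, 0, 0]
    - [0.047, -0.0015, 0, 0, 0, 0, 0]
    - [0.048, -0.0015, 0, 0, 0, 0, 0]
    - [0.048, -0.0015, 0, 0, 0, 0, 0]

```text
time: 27.02
eef_pos: [0.645, -0.1135, 0.0476]
ee_rot: [[0.003, 0.976, -0.216], [0.002, -0.216, -0.976], [-1.0, 0.003, -0.002]]
force: [-0.3, -0.0, -1.0]
grip_width: 0.0447
```

```bash
python3 mv.py .645 -.1135 .047 -102.6
```

```text
t 27.02 tcp [ 0.645  -0.1135  0.0476] yawz -102.45 tilt 0.21 grip 0.0447 F [-0.3 -0.  -1. ] j [-0.3   0.46  1.57  0.    1.11  1.49]
[0.0013, -0.0, 0.0, 0.0008, -0.0007, -0.0009]
```

>>> move_arm:
  motion:
    - [0.001, 0, 0, 0, 0, 0, 0]
    - [0.002, 0, 0, 0, 0, 0, 0]
    - [0.003, 0, 0, 0, 0, 0, 0]
    - [0.003, 0, 0, 0, 0, 0, 0]

```text
time: 27.52
eef_pos: [0.6454, -0.1135, 0.0475]
ee_rot: [[0.004, 0.977, -0.215], [0.001, -0.215, -0.977], [-1.0, 0.003, -0.002]]
force: [-3.8, -0.1, 5.7]
grip_width: 0.0449
```

```bash
python3 mv.py
```

```text
t 27.52 tcp [ 0.6454 -0.1135  0.0475] yawz -102.44 tilt 0.23 grip 0.0449 F [-3.8 -0.1  5.7] j [-0.3   0.46  1.57  0.    1.11  1.49]
```

Contact at 6 N upward. Release and rise.

>>> move_arm:
  motion:
    - [0, 0, 0, 0, 0, 0, 50]
    - [0, 0, 0, 0, 0, 0, 60]
    - [0, 0, 0, 0, 0, 0, 70]
    - [0, 0, 0, 0, 0, 0, 70]
    - [-0.05, 0, 0, 0, 0, 0, 70]
    - [-0.1, 0, 0, 0, 0, 0, 87]
    - [-0.2, 0, 0, 0, 0, 0, 87]
    - [-0.3, 0, 0, 0, 0, 0, 87]
    - [-0.36, 0, 0, 0, 0, 0, 87]
    - [-0.36, 0, 0, 0, 0, 0, 87]

```text
time: 28.78
eef_pos: [0.6466, -0.1144, 0.2314]
ee_rot: [[0.01, 0.976, -0.215], [-0.001, -0.215, -0.977], [-1.0, 0.01, -0.002]]
force: [-0.2, -0.2, -0.6]
grip_width: 0.0867
```

```bash
python3 mv.py .42 .338 .22 -90;python3 - <<'E'
from h import *
c=cam('wrist');s=cam('scene')
cv2.imwrite('pics/w18.png',np.hstack([cv2.resize(c['img'],(400,300)),cv2.resize(s['img'][170:320,310:502],(400,300))])[:,:,::-1])
E
```

```text
t 28.77 tcp [ 0.6466 -0.1144  0.2314] yawz -102.44 tilt 0.59 grip 0.0867 F [-0.2 -0.2 -0.6] j [-0.3   0.28  1.44  0.    1.41  1.49]
[0.0177, -0.6377, -0.7858, -0.0691, -0.0002, -0.0033]
```

View pics/w18.png

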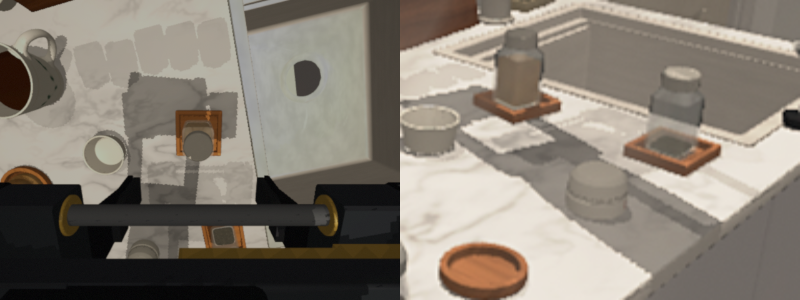

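>>> move_arm:
  motion:
    - [0.01, -0.08, -0.09, 0, 0, -0.003, 87]
    - [0.01, -0.16, -0.18, -0.02, 0, -0.003, 87]
    - [0.01, -0.24, -0.28, -0.04, 0, -0.003, 87]
    - [0.015, -0.32, -0.38, -0.05, 0, -0.003, 87]
    - [0.015, -0.4, -0.48, -0.069, 0, -0.003, 87]
    - [0.018, -0.48, -0.58, -0.069, 0, -0.003, 87]
    - [0.018, -0.56, -0.68, -0.069, 0, -0.003, 87]
    - [0.018, -0.638, -0.786, -0.069, 0, -0.003, 87]
    - [0.018, -0.638, -0.786, -0.069, 0, -0.003, 87]
    - [0.018, -0.638, -0.786, -0.069, 0, -0.003, 87]
    - [0.018, -0.638, -0.786, -0.069, 0, -0.003, 87]

```text
time: 30.25
eef_pos: [0.4179, 0.3374, 0.2168]
ee_rot: [[-0.007, 1.0, -0.002], [0.001, -0.002, -1.0], [-1.0, -0.007, -0.001]]
force: [0.5, -0.2, -0.3]
grip_width: 0.0869
```

```bash
python3 mv.py;python3 - <<'E'
from h import *
c=cam('wrist')
cv2.imwrite('pics/w19.png',c['img'][:,:,::-1])
E
```

```text
t 30.25 tcp [0.4179 0.3374 0.2168] yawz -90.11 tilt 0.43 grip 0.0869 F [ 0.5 -0.2 -0.3] j [0.53 0.02 1.76 0.01 1.37 2.1 ]
```

View pics/w19.png

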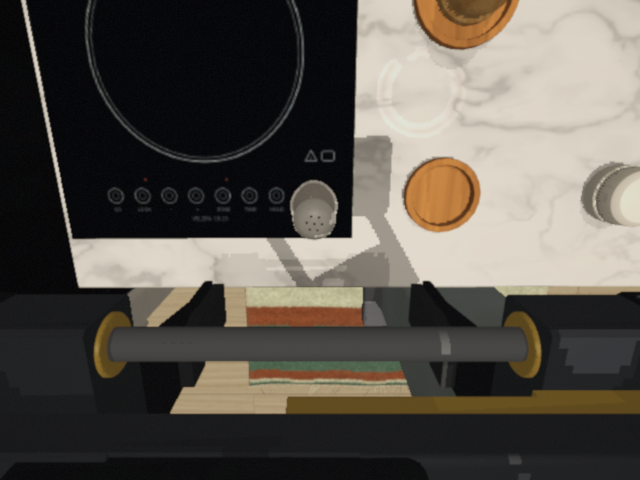

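```bash
python3 - <<'E'
from h import *
np.set_printoptions(precision=4,suppress=True)
w=cam("wrist")
print(plane(w,313.5,223,.094),depthpt(w,313.5,223),depthpt(w,313.5,215),depthpt(w,313.5,230))
for z in(.006,.074):print(z,plane(w,313.5,181,z),plane(w,291,205,z),plane(w,337,205,z))
print(plane(w,442,194,.012))
E
python3 mv.py .429 .3385 .15 -90 .429 .3385 .037 -90
```

```text
[0.426  0.3406 0.094 ] [0.4264 0.3405 0.0955] [0.4326 0.3405 0.0948] [0.4205 0.3406 0.0945]
0.006 [0.4472 0.3413 0.006 ] [0.4232 0.3641 0.006 ] [0.423  0.3178 0.006 ]
0.074 [0.4561 0.3406 0.074 ] [0.4364 0.3592 0.074 ] [0.4363 0.3213 0.074 ]
[0.4348 0.215  0.012 ]
t 30.35 tcp [0.4183 0.3374 0.2174] yawz -90.15 tilt 0.4 grip 0.0869 F [-0.   0.1  0.4] j [0.53 0.02 1.76 0.01 1.37 2.1 ]
[0.1346, 0.0223, -0.0019, -0.0008, -0.0007, 0.0021]
[0.3606, 0.0238, -0.0015, -0.0008, -0.0007, 0.0021]
```

>>> move_arm:
  motion:
    - [0.06, 0.02, -0.005, 0, 0, 0.002, 87]
    - [0.134, 0.02, -0.005, 0, 0, 0.002, 87]
    - [0.134, 0.02, -0.005, 0, 0, 0.002, 87]
    - [0.19, 0.021, -0.005, 0, 0, 0.002, 87]
    - [0.24, 0.021, -0.005, 0, 0, 0.002, 87]
    - [0.29, 0.021, -0.005, 0, 0, 0.002, 87]
    - [0.33, 0.022, -0.005, 0, 0, 0.002, 87]
    - [0.359, 0.022, -0.005, 0, 0, 0.002, 87]
    - [0.359, 0.022, -0.005, 0, 0, 0.002, 87]
    - [0.359, 0.022, -0.005, 0, 0, 0.002, 87]

```text
time: 31.6
eef_pos: [0.429, 0.3406, 0.039]
ee_rot: [[0.001, 1.0, -0.003], [0.003, -0.003, -1.0], [-1.0, 0.001, -0.003]]
force: [0.4, 0.6, 0.8]
grip_width: 0.0875
```

```bash
python3 mv.py .428 .34 .038 -90;python3 - <<'E'
from h import *
c=cam('wrist')
cv2.imwrite('pics/w20.png',c['img'][:,:,::-1])
E
```

```text
t 31.6 tcp [0.429  0.3406 0.039 ] yawz -90.17 tilt 0.18 grip 0.0875 F [0.4 0.6 0.8] j [0.53 0.25 1.87 0.   1.02 2.1 ]
[0.002, -0.002, 0.0013, -0.0009, -0.0009, -0.0003]
```

View pics/w20.png

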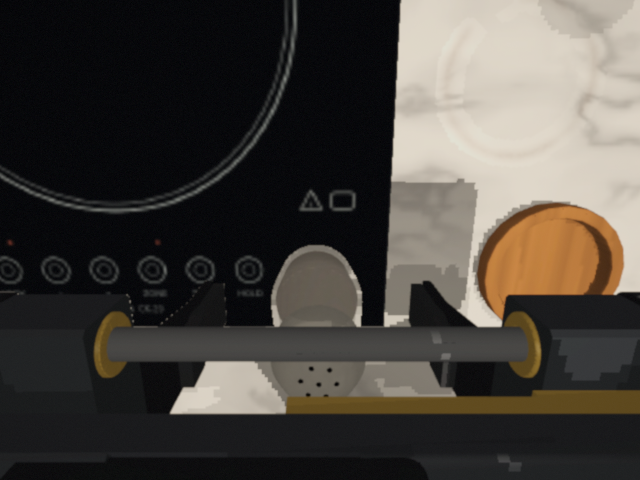

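>>> move_arm:
  motion:
    - [0.001, -0.002, 0, 0, 0, 0, 0]
    - [0.001, -0.002, 0, 0, 0, 0, 0]
    - [0.001, -0.002, 0, 0, 0, 0, 0]
    - [0.001, -0.002, 0, 0, 0, 0, 0]
    - [0.001, -0.002, 0, 0, 0, 0, 0]
    - [0.001, -0.002, 0, 0, 0, 0, 0]
    - [0.001, -0.002, 0, 0, 0, 0, 0]
    - [-0.03, -0.002, 0, 0, 0, 0, 0]
    - [-0.06, 0, 0, 0, 0, 0, 0]
    - [-0.1, 0, 0, 0, 0, 0, 0]
    - [-0.14, 0, 0, 0, 0, 0, 0]
    - [-0.14, 0, 0, 0, 0, 0, 0]

```text
time: 33.15
eef_pos: [0.4308, 0.3415, 0.1122]
ee_rot: [[0.006, 1.0, -0.003], [0.006, -0.003, -1.0], [-1.0, 0.006, -0.006]]
force: [-0.8, 0.6, -0.7]
grip_width: 0.0399
```

```bash
python3 mv.py .4345 .2135 .105 -90 .4345 .2135 .06 -90
```

```text
t 33.15 tcp [0.4308 0.3415 0.1122] yawz -90.16 tilt 0.49 grip 0.0399 F [-0.8  0.6 -0.7] j [0.53 0.14 1.83 0.   1.16 2.1 ]
[0.0128, 0.008, 0.2561, -0.0009, -0.0019, -0.002]
[0.1028, 0.0074, 0.2567, -0.0009, -0.0019, -0.002]
```

>>> move_arm:
  motion:
    - [0.0, 0, 0.06, 0, -0.002, -0.002, 0]
    - [0.005, 0.004, 0.14, 0, -0.002, -0.002, 0]
    - [0.01, 0.008, 0.22, 0, -0.002, -0.002, 0]
    - [0.013, 0.008, 0.256, 0, -0.002, -0.002, 0]
    - [0.03, 0.008, 0.256, 0, -0.002, -0.002, 0]
    - [0.07, 0.0075, 0.256, 0, -0.002, -0.002, 0]
    - [0.1, 0.0075, 0.2565, 0, -0.002, -0.002, 0]
    - [0.103, 0.0075, 0.2565, 0, -0.002, -0.002, 0]
    - [0.103, 0.0075, 0.2565, 0, -0.002, -0.002, 0]

```text
time: 34.28
eef_pos: [0.4346, 0.2141, 0.06]
ee_rot: [[-0.0, 1.0, -0.002], [-0.0, -0.002, -1.0], [-1.0, -0.0, 0.0]]
force: [0.2, -0.5, -1.3]
grip_width: 0.0395
```

```bash
python3 mv.py .4345 .2135 .036 -90;python3 - <<'E'
from h import *
c=cam('wrist');s=cam('scene')
cv2.imwrite('pics/w21.png',np.hstack([cv2.resize(c['img'],(400,300)),cv2.resize(s['img'][230:330,280:408],(400,300))])[:,:,::-1])
E
```

```text
t 34.27 tcp [0.4346 0.2141 0.06  ] yawz -90.13 tilt 0.02 grip 0.0395 F [ 0.2 -0.5 -1.3] j [ 0.29  0.07  2.02 -0.    1.05  1.87]
[0.0479, -0.0002, 0.0011, -0.0007, 0.0001, 0.0001]
```

View pics/w21.png

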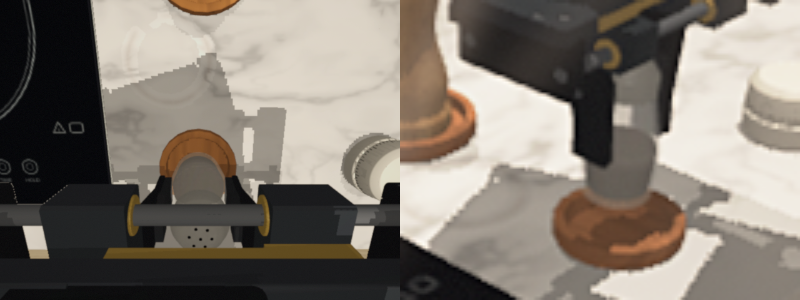

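>>> move_arm:
  motion:
    - [0.02, 0, 0.001, 0, 0, 0, 0]
    - [0.036, 0, 0.001, 0, 0, 0, 0]
    - [0.044, 0, 0.001, 0, 0, 0, 0]
    - [0.045, 0, 0.001, 0, 0, 0, 0]
    - [0.046, 0, 0.001, 0, 0, 0, 0]
    - [0.047, 0, 0.001, 0, 0, 0, 0]
    - [0.047, 0, 0.001, 0, 0, 0, 0]

```text
time: 35.25
eef_pos: [0.4352, 0.2136, 0.0372]
ee_rot: [[0.001, 1.0, -0.002], [0.0, -0.002, -1.0], [-1.0, 0.001, -0.0]]
force: [0.3, 0.0, -2.0]
grip_width: 0.0395
```

```bash
python3 mv.py
```

```text
t 35.25 tcp [0.4352 0.2136 0.0372] yawz -90.14 tilt 0.07 grip 0.0395 F [ 0.3  0.  -2. ] j [ 0.29  0.11  2.03 -0.    1.    1.87]
```

>>> move_arm:
  motion:
    - [0.002, -0.001, 0, 0, 0, 0, 0]
    - [0.003, -0.001, 0, 0, 0, 0, 0]
    - [0.004, -0.001, 0, 0, 0, 0, 0]
    - [0.004, -0.001, 0, 0, 0, 0, 0]

```text
time: 35.75
eef_pos: [0.4353, 0.2137, 0.0363]
ee_rot: [[0.002, 1.0, -0.002], [0.0, -0.002, -1.0], [-1.0, 0.002, -0.0]]
force: [-2.4, -1.0, 7.3]
grip_width: 0.0396
```

```bash
python3 mv.py
```

```text
t 35.75 tcp [0.4353 0.2137 0.0363] yawz -90.14 tilt 0.12 grip 0.0396 F [-2.4 -1.   7.3] j [ 0.29  0.11  2.03 -0.    1.    1.87]
```

Contact at 7 N upward. Release, rise, then back out for a check view.

>>> move_arm:
  motion:
    - [0, 0, 0, 0, 0, 0, 46]
    - [0, 0, 0, 0, 0, 0, 55]
    - [0, 0, 0, 0, 0, 0, 70]
    - [0, 0, 0, 0, 0, 0, 70]
    - [-0.05, 0, 0, 0, 0, 0, 70]
    - [-0.1, 0, 0, 0, 0, 0, 87]
    - [-0.2, 0, 0, 0, 0, 0, 87]
    - [-0.3, 0, 0, 0, 0, 0, 87]
    - [-0.4, 0, 0.04, 0, 0, 0, 87]
    - [-0.5, 0, 0.14, 0, 0, 0, 87]
    - [-0.54, 0, 0.25, 0, 0, 0, 87]
    - [-0.54, 0, 0.35, 0, 0, 0, 87]
    - [-0.54, 0, 0.35, 0, 0, 0, 87]
    - [-0.54, 0, 0.35, 0, 0, 0, 87]

```text
time: 37.5
eef_pos: [0.4342, 0.0388, 0.3059]
ee_rot: [[0.002, 1.0, -0.003], [0.001, -0.003, -1.0], [-1.0, 0.002, -0.001]]
force: [0.4, 0.0, -0.1]
grip_width: 0.0873
```

```bash
python3 mv.py;python3 - <<'E'
from h import *
c=cam('wrist');s=cam('scene')
cv2.imwrite('pics/w22.png',c['img'][:,:,::-1])
cv2.imwrite('pics/s22.png',cv2.resize(s['img'][170:340,220:480],(780,510))[:,:,::-1])
E
```

```text
t 37.5 tcp [0.4342 0.0388 0.3059] yawz -90.19 tilt 0.11 grip 0.0873 F [ 0.4  0.  -0.1] j [-0.09 -0.29  1.87  0.    1.56  1.48]
```

View pics/w22.png

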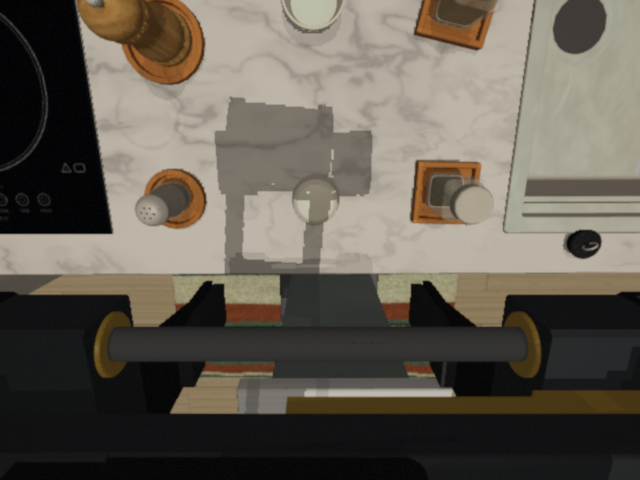

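View pics/s22.png

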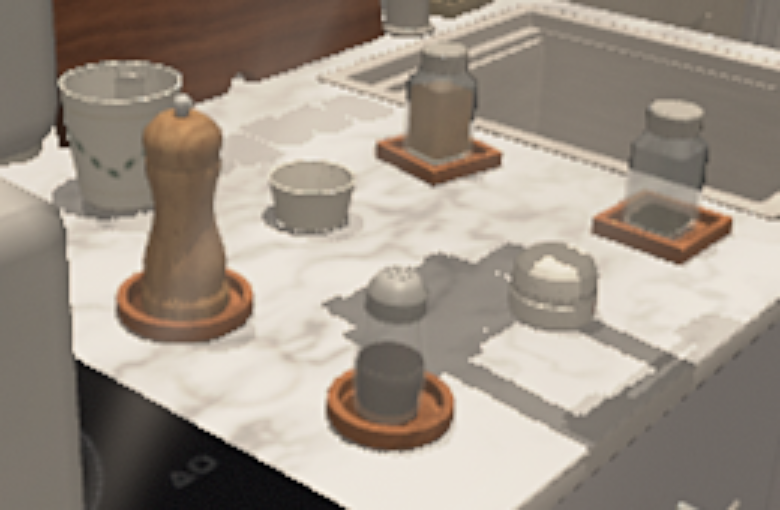

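```bash
python3 - <<'E'
from h import *
np.set_printoptions(precision=4,suppress=True)
w=cam("wrist")
for n,u,v,z in [("shaker",152,209,.094),("jarA",473,204,.1),("timer",316,200,.042),("mill",93,1,.149)]:
    print(n,plane(w,u,v,z),depthpt(w,u,v))
t=cam("top");cv2.imwrite("pics/t22.png",cv2.resize(t["img"][170:350,230:490],(780,540),interpolation=cv2.INTER_CUBIC)[:,:,::-1])
E
```

```text
shaker [0.4369 0.2072 0.094 ] [0.4365 0.2081 0.092 ]
jarA [ 0.4425 -0.115   0.1   ] [ 0.4425 -0.1149  0.1001]
timer [0.4368 0.0411 0.042 ] [0.4366 0.0411 0.0412]
mill [0.6055 0.207  0.149 ] [0.6056 0.2071 0.1489]
```

View pics/t22.png

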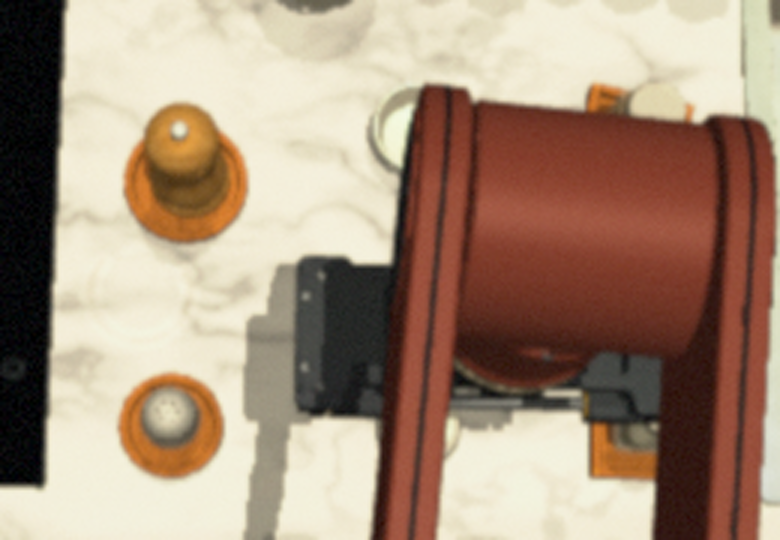

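```bash
python3 - <<'E'
from h import *
np.set_printoptions(precision=4,suppress=True)
t=cam("top")
for n,u,v,z in [("jarB",449,203,.1),("mill",289.5,213,.149),("shaker",286.5,308,.092)]:
    print(n,plane(t,u,v,z),depthpt(t,u,v))
s=cam("scene")
# jarB cap in scene (crop scale 3, offset 220,170)
print(depthpt(s,220+447/3,170+52/3))
print(bot.observe()["time"], bot.job_done())
E
```

```text
jarB [ 0.6515 -0.1147  0.1   ] [ 0.6501 -0.1137  0.1046]
mill [0.6099 0.206  0.149 ] [0.6106 0.2061 0.1465]
shaker [0.4321 0.2092 0.092 ] [0.4321 0.2092 0.0916]
[ 0.639  -0.1086  0.0966]
the job is handed in; nothing more can be done
37.8 None
```

I moved all four seasonings into their seats and handed the job in at 37.8 s of the 128 s allowed. The hand-in gave no verdict, so what follows rests on my own last checks.

| Item | Seat | Offset from seat centre | Height of top (expected) |
|---|---|---|---|
| Pepper mill | larger round | 2–4 mm | 0.147–0.149 m (0.149) |
| Salt shaker | smaller round | 5–6 mm | 0.092 m (0.094) |
| Nearly empty jar | near square | about 3 mm | 0.100 m (0.100) |
| Brown-spice jar | far square | about 5 mm by the top view, 8 mm by one scene-camera point | 0.105 m by the top view, 0.097 m by the scene camera (0.100) |

- **Placing:** Both jars and the shaker were pressed until the wrist force showed clear contact with the seat floor. The mill's contact reading was weak, about 1 N, so its seating rests on its measured height. In the last pictures all four look upright and flat, with the gripper well clear.
- **Timer and dish:** The timer is within 2 mm of where it started. I did not re-measure the dish. It looks unmoved in the pictures, and neither the arm nor anything it carried went near it.
- **Disagreements between views:**
    - The brown-spice jar's height was read differently by the two cameras, as in the table. The arm hid part of it from above, so those readings are coarse.
    - The wrist and top views differed by up to 8 mm across on the shaker while it stood on the hob. For that grasp I used a closer wrist view.

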